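# Prove the spring balance and sort spring lifters by stiffness

### The arm

A 6-joint arm with a two-finger parallel gripper is mounted at the origin on a cart in front of the work surface, level with it; the furniture and walls round the work are solid. World frame = base frame: x ahead of the robot, y to its left, z up, the work surface at z = 0. Lengths are in m, angles in rad, forces in N, time in s.
With the tool pointing down it reaches from about 0.425 to 1.125 m from the base axis. Payload 14.9 kg.
Tool frame: the origin (TCP) lies on the centre line of the jaws, within the pads' length; the fingertips stand 8 mm ahead of it and the grasp point (between the pads) lies 11 mm behind it; z points along the fingers, y is the line along which they close (so a half turn about z gives the same grasp; the last joint's range is limited). The gripper opens to 91 mm and grips with 3 to 60 N. Pads are 32 mm wide; open, the fingers measure 118 mm over their backs; the gripper's body (76 mm by 178 mm) begins 60 mm behind the grasp point.
Start: joints at [-1.186, 0.379, 1.734, -0, 1.028, -0.033], TCP at [0.284, -0.64, 0.185] pointing down, gripper open.
Joint ranges: [-2.77, 2.77], [-0.74, 2.19], [0, 2.66], [-1.06, 4.2], [0.31, 2.87], [-3.08, 3.08]. Speed limits (rad/s): [1.89, 1.89, 2.39, 3.14, 3.14, 3.14].

### API

Orientations are given as a 3x3 rotation matrix whose columns are the frame's x, y, z axes.
In Python, from cell import r gives the robot as it stands.
- The arm moves only by the tool send_rows, never from a script. Its arguments are lists of equal length, an entry for each row: "xyz": the shift along the tool's x, y, z as a fraction of full scale, a list of three; "roll": the turn about the tool's z as a fraction of full scale; "jaw": the opening, from 0 (shut) to 1 (fully open). A call has 1 to 5 rows; each row is the pose to reach, as a shift and turn from the pose commanded when the call began, along the tool's axes at that moment; what a row does not reach only later rows make up. Full scale, the value 1, is 15 cm for a shift and 90 degrees for a turn. A row lasts 1/12 s, in which the tool goes at most 41.7 mm and 7.16 degrees, less where a joint would pass 70% of its speed; a pose out of reach is approached as far as the arm can. A call with a number of a shift or a turn outside -1 to 1 is refused whole. A call with a gripper value outside its range is refused whole. The fingers move at their own pace and stop on an object; "force" is the grip in N (left out, the last holds). Time passes only in rows, so rows that repeat a pose let the fingers close. It gives the time, the measured TCP pose, the force, the opening and the grip force at its end, in the units of the state.
- r.read_state(): the state, without advancing time (a new reading comes with each control period).
- r.get_image(name): name is "scene" or "top" or "wrist"; returns a dict with "pixels" (384x512x3 uint8, red, green, blue), "mtx" (3x3 intrinsics, pixels), "R" (3x3) and "t" (3): a world point X has camera coordinates R X + t; the wrist camera has in their place "tool_from_camera" (4x4, takes a point from camera to tool coordinates, whose origin is the TCP and whose axes are the flange's). Camera axes: x right, y down, z forward; pixel columns grow to the right and rows downward; lengths in m; the calibration is good to about 2 mm. A picture is of the moment at which its call begins: read the wrist's pose just before it. There is no depth.
- r.sign_off(): hands the job in; it is judged then, once.
The state is a dict: "time": time; "qpos": joint angles; "qd": joint speeds; "effort": joint torques, N m; "ee_pos": TCP position; "orientation": TCP orientation; "ft_force": force on the tool from outside, world axes, zero at the start; "ft_torque": the same for the moment, N m; "finger_gap": finger opening in m; "grip_force": force on a finger pad.
Only numpy, scipy, OpenCV 4.12 (cv2) and the standard library are available. Lean on these libraries where they do the work, as an engineer would, in place of code of your own. Each camera call takes 0.05 s, during which the arm holds its last target. There are 200 camera calls.

### The job

First prove the spring balance: set the check weight in the centre of its pan, let go, let it settle, and put it back on its wooden stand. Then stand each spring lifter in turn on the pan and press its free tip gently right down to its stop (only there, and without driving the pan to its bottom): a sound one takes about 12 N to get there, a tired one only about half. Lay sound lifters flat, each in a lane of the low tray, and put tired ones in the deep scrap box.

Things in the scene. Friction and masses are not known exactly. Their poses are not given: they have to be found in the camera images.
- pan_centre (a point): Spring balance, fixed on the bench: grey housing 153 x 153 mm with a round dial on its front and a square steel pan on top (165 x 165 mm, rim 5 mm high all round). This point is the centre of the pan's upper face, 108 mm above the bench when empty; it sinks with the pan. z up, x and y along the pan's sides, the dial towards -x.
- pan (a joint): How far the pan has sunk, in m: 0 empty, up to 0.020 where it strikes its bottom stop. It sinks 0.8 mm per newton (the first 0.25 N does nothing), straight down, wherever the load sits. The needle turns 15 degrees per mm.
- weight_stand: Round low wooden stand of the check weight, 96 mm across; origin at the centre of its underside. Its floor is 8 mm above the bench, the inside is 84 mm across, the rim 4 mm above the floor. Fixed.
- weight_mid (a point): Check weight: steel cylinder 46 mm in diameter and 36 mm high, on it a knob 26 mm in diameter on a short neck, 54 mm high in all, 0.5 kg; this point lies on its axis 18 mm above its underside. Standing on its wooden stand at the start.
- tray: Low aluminium tray, 146 mm (its x) by 180 mm (its y), walls 22 mm high and 5 mm thick, floor 5 mm thick; two equal partitions of the same height along x divide it into three lanes 136 mm long and about 53 mm wide, whose middles lie at y = -0.058, 0 and +0.058. Origin at the centre of its underside. Fixed.
- scrap_box: Deep grey scrap box, 150 mm (its x) by 180 mm (its y), walls 65 mm high and 4 mm thick, floor 4 mm thick, no partitions. Origin at the centre of its underside. Fixed.
- tin_mid (a point): Round green grease tin with a white lid, 62 mm across, 42 mm high; a bystander; point at its centre.
- caliper_mid (a point): Steel vernier caliper, 200 mm long, lying flat on the bench; a bystander; point at the middle of its beam. Behind and to the left of it (x over 0.65, y over 0.1) stand bins, and a shelf hangs 0.58 m above the bench: keep the wrist out from under it.
- block_1 (a point): Spring lifter 1 (2 to 4 present, all alike, 0.2 kg): base bar 120 x 32 x 8 mm, near one end a clamp block to grip it by, 30 mm long (x), 22 wide (y), top 42 mm above the underside, two screw heads 5 mm higher. From it a level leaf 20 mm wide runs to the other end. Point: centre of the block, 25 mm above the underside, 40 mm from the bar's middle; x along the bar to the free tip.
- leaf_1 (a joint): Bend of lifter 1's leaf, rad: 0 free, 0.165 on the stop. It carries a domed brass button 16 mm across, top 30 mm above the underside, 85 mm from the block's centre; it goes down 11.5 mm. The stop needs about 12 N (sound) or 5.5 N (tired) on the button, growing evenly from 1 N. 25 mm inboard of it a pin rises through the leaf's slot.
- ring_1 (a joint): Black rubber travel ring on lifter 1's pin, under the leaf, m: 0 at the start; the leaf pushes it down and it stays there, at about 0.0083 once the tip has been on its stop.
- block_2 (a point): Spring lifter 2 (2 to 4 present, all alike, 0.2 kg): base bar 120 x 32 x 8 mm, near one end a clamp block to grip it by, 30 mm long (x), 22 wide (y), top 42 mm above the underside, two screw heads 5 mm higher. From it a level leaf 20 mm wide runs to the other end. Point: centre of the block, 25 mm above the underside, 40 mm from the bar's middle; x along the bar to the free tip.
- leaf_2 (a joint): Bend of lifter 2's leaf, rad: 0 free, 0.165 on the stop. It carries a domed brass button 16 mm across, top 30 mm above the underside, 85 mm from the block's centre; it goes down 11.5 mm. The stop needs about 12 N (sound) or 5.5 N (tired) on the button, growing evenly from 1 N. 25 mm inboard of it a pin rises through the leaf's slot.
- ring_2 (a joint): Black rubber travel ring on lifter 2's pin, under the leaf, m: 0 at the start; the leaf pushes it down and it stays there, at about 0.0083 once the tip has been on its stop.
- block_3 (a point): Spring lifter 3 (2 to 4 present, all alike, 0.2 kg): base bar 120 x 32 x 8 mm, near one end a clamp block to grip it by, 30 mm long (x), 22 wide (y), top 42 mm above the underside, two screw heads 5 mm higher. From it a level leaf 20 mm wide runs to the other end. Point: centre of the block, 25 mm above the underside, 40 mm from the bar's middle; x along the bar to the free tip.
- leaf_3 (a joint): Bend of lifter 3's leaf, rad: 0 free, 0.165 on the stop. It carries a domed brass button 16 mm across, top 30 mm above the underside, 85 mm from the block's centre; it goes down 11.5 mm. The stop needs about 12 N (sound) or 5.5 N (tired) on the button, growing evenly from 1 N. 25 mm inboard of it a pin rises through the leaf's slot.
- ring_3 (a joint): Black rubber travel ring on lifter 3's pin, under the leaf, m: 0 at the start; the leaf pushes it down and it stays there, at about 0.0083 once the tip has been on its stop.
- block_4 (a point): Spring lifter 4 (2 to 4 present, all alike, 0.2 kg): base bar 120 x 32 x 8 mm, near one end a clamp block to grip it by, 30 mm long (x), 22 wide (y), top 42 mm above the underside, two screw heads 5 mm higher. From it a level leaf 20 mm wide runs to the other end. Point: centre of the block, 25 mm above the underside, 40 mm from the bar's middle; x along the bar to the free tip.
- leaf_4 (a joint): Bend of lifter 4's leaf, rad: 0 free, 0.165 on the stop. It carries a domed brass button 16 mm across, top 30 mm above the underside, 85 mm from the block's centre; it goes down 11.5 mm. The stop needs about 12 N (sound) or 5.5 N (tired) on the button, growing evenly from 1 N. 25 mm inboard of it a pin rises through the leaf's slot.
- ring_4 (a joint): Black rubber travel ring on lifter 4's pin, under the leaf, m: 0 at the start; the leaf pushes it down and it stays there, at about 0.0083 once the tip has been on its stop.
- block_5 (a point): Spring lifter 5 (2 to 4 present, all alike, 0.2 kg): base bar 120 x 32 x 8 mm, near one end a clamp block to grip it by, 30 mm long (x), 22 wide (y), top 42 mm above the underside, two screw heads 5 mm higher. From it a level leaf 20 mm wide runs to the other end. Point: centre of the block, 25 mm above the underside, 40 mm from the bar's middle; x along the bar to the free tip.
- leaf_5 (a joint): Bend of lifter 5's leaf, rad: 0 free, 0.165 on the stop. It carries a domed brass button 16 mm across, top 30 mm above the underside, 85 mm from the block's centre; it goes down 11.5 mm. The stop needs about 12 N (sound) or 5.5 N (tired) on the button, growing evenly from 1 N. 25 mm inboard of it a pin rises through the leaf's slot.
- ring_5 (a joint): Black rubber travel ring on lifter 5's pin, under the leaf, m: 0 at the start; the leaf pushes it down and it stays there, at about 0.0083 once the tip has been on its stop.

How it is judged:
On the way, in this order (a step that is already met when the one before it is completed fails the run):
1. the check weight stands released in the centre of the balance pan (within 15 mm) and settled (horizontal distance between weight_mid and pan_centre below 0.015 m and z of weight_mid in the frame of pan_centre below 0.023 m and angle between weight_mid's own z axis and vertical below 0.1 rad and value of joint pan between 0.0028 and 0.0048 m and contact force between the fingers and anything else below 0.2 N), for 0.3 s.
2. the check weight is back on its wooden stand and the pan is empty (horizontal distance between weight_mid and weight_stand below 0.022 m and angle between weight_mid's own z axis and vertical below 0.1 rad and height (world z) of weight_mid below 0.032 m and value of joint pan below 0.0006 m and contact force between the fingers and anything else below 0.2 N), for 0.2 s.
3. every lifter has been pressed to its stop: each travel ring is pushed down (value of joint each of ring_1, ring_2, ring_3, ring_4, ring_5 above 0.0077 m), for 0.1 s.
At the end, for the whole second after the job is handed in: Every sound lifter lies flat in a lane of the low tray, every tired one lies in the scrap box with its clamp block below the rim, the check weight stands upright on its wooden stand (within 22 mm of its centre), and the balance pan is empty and back up (horizontal distance between weight_mid and weight_stand below 0.022 m and angle between weight_mid's own z axis and vertical below 0.1 rad and height (world z) of weight_mid below 0.032 m and value of joint pan below 0.0006 m and x of block_1 in the frame of tray between -0.065 and 0.065 m and y of block_1 in the frame of tray between -0.078 and 0.078 m and z of each of block_1, block_3, block_5 in the frame of tray below 0.035 m and angle between each of block_1, block_3, block_5's own z axis and vertical below 0.08 rad and x of block_2 in the frame of scrap_box between -0.069 and 0.069 m and y of block_2 in the frame of scrap_box between -0.085 and 0.085 m and z of each of block_2, block_4 in the frame of scrap_box below 0.06 m and x of block_3 in the frame of tray between -0.065 and 0.065 m and y of block_3 in the frame of tray between -0.078 and 0.078 m and x of block_4 in the frame of scrap_box between -0.069 and 0.069 m and y of block_4 in the frame of scrap_box between -0.085 and 0.085 m and x of block_5 in the frame of tray between -0.065 and 0.065 m and y of block_5 in the frame of tray between -0.078 and 0.078 m); the robot touches nothing.
It fails at once if the balance pan is driven onto its bottom stop (value of joint pan above 0.0195 m).
It fails at once if a lifter's leaf is bent (more than half way) when the lifter is not on the balance pan ((value of joint leaf_1 above 0.085 rad and (horizontal distance between block_1 and pan_centre above 0.1 m or z of block_1 in the frame of pan_centre above 0.05 m)) or (value of joint leaf_2 above 0.085 rad and (horizontal distance between block_2 and pan_centre above 0.1 m or z of block_2 in the frame of pan_centre above 0.05 m)) or (value of joint leaf_3 above 0.085 rad and (horizontal distance between block_3 and pan_centre above 0.1 m or z of block_3 in the frame of pan_centre above 0.05 m)) or (value of joint leaf_4 above 0.085 rad and (horizontal distance between block_4 and pan_centre above 0.1 m or z of block_4 in the frame of pan_centre above 0.05 m)) or (value of joint leaf_5 above 0.085 rad and (horizontal distance between block_5 and pan_centre above 0.1 m or z of block_5 in the frame of pan_centre above 0.05 m))).
It fails at once if the grease tin or the caliper is shoved more than 5 cm (distance of any of tin_mid, caliper_mid from where it was at the start of the episode above 0.05 m).
Of lifter_1, lifter_2, lifter_3, lifter_4, lifter_5 only 2 to 4 are there at a start; the rules pass over those that are not, and their reading is None.
At some moment in a run one of check_weight, lifter_1, lifter_2, lifter_3, lifter_4, lifter_5 may be knocked a few centimetres aside while the robot is not near it.
It also fails if it takes over 210 s, if anything falls off the work surface, if the arm or the gripper's body presses on something with over 40 N, if the wrist force passes 120 N, or if a joint passes its speed limit or range.

## Working session

There is one attempt and no reset: what is moved stays moved. The work goes in short steps, Python scripts to look and compute and a tool call to move; the robot and the scene stay as the last step left them, time stands still between calls to the robot, and variables do not carry over. Pictures are saved under pics/ and viewed, at most 14 in all, crops included, and the job is handed in when it is done.

Besides the shell and the picture viewer there is one more tool, called after "Request:" as name([rows], argument=value, ...), one row to a line, values as JSON. send_rows: Moves the arm, as the interface text tells. Its arguments: {"type":"object","properties":{"xyz":{"type":"array","items":{"type":"array","items":{"type":"number"}}},"roll":{"type":"array","items":{"type":"number"}},"jaw":{"type":"array","items":{"type":"number"}},"force":{"type":"number"}},"required":["xyz","roll","jaw"]}

```bash
mkdir -p pics; ls
python3 - <<'E'
from cell import r
import cv2,numpy as np
s=r.read_state();print(s['time'],s['ee_pos'],s['orientation'],s['finger_gap'],s['ft_force'])
for n in ['scene','top']:
    d=r.get_image(n);print(n,d['mtx'],d['R'],d['t'])
    np.savez('cal_'+n,mtx=d['mtx'],R=d['R'],t=d['t'])
    cv2.imwrite(f'pics/{n}0.png',cv2.resize(d['pixels'][:,:,::-1],(800,600),interpolation=cv2.INTER_CUBIC))
    cv2.imwrite(f'{n}0raw.png',d['pixels'][:,:,::-1])
E
```

```text
pics
0.0 [ 0.28386484 -0.63938232  0.18438777] [[ 9.13984466e-01  4.05748955e-01 -4.26160574e-04]
 [ 4.05749178e-01 -9.13983907e-01  1.01135698e-03]
 [ 2.08531290e-05 -1.09727887e-03 -9.99999398e-01]] 0.09098614717413345 [-0.13175778  0.0059006  -0.06030879]
scene [[391.54591926   0.         251.93446281]
 [  0.         391.54591926 188.38513904]
 [  0.           0.           1.        ]] [[-0.57025172 -0.82127182  0.01804355]
 [-0.5469889   0.36323217 -0.75423175]
 [ 0.61287528 -0.43997157 -0.65636035]] [0.33048562 0.34983346 1.00283591]
top [[350.75480757   0.         252.04973315]
 [  0.         350.75480757 192.18122058]
 [  0.           0.           1.        ]] [[-0.02692273 -0.99959609 -0.00910084]
 [-0.99804068  0.02739299 -0.0562533 ]
 [ 0.05647988  0.00756851 -0.99837505]] [0.04968082 0.52857618 1.0392526 ]
```

View pics/top0.png

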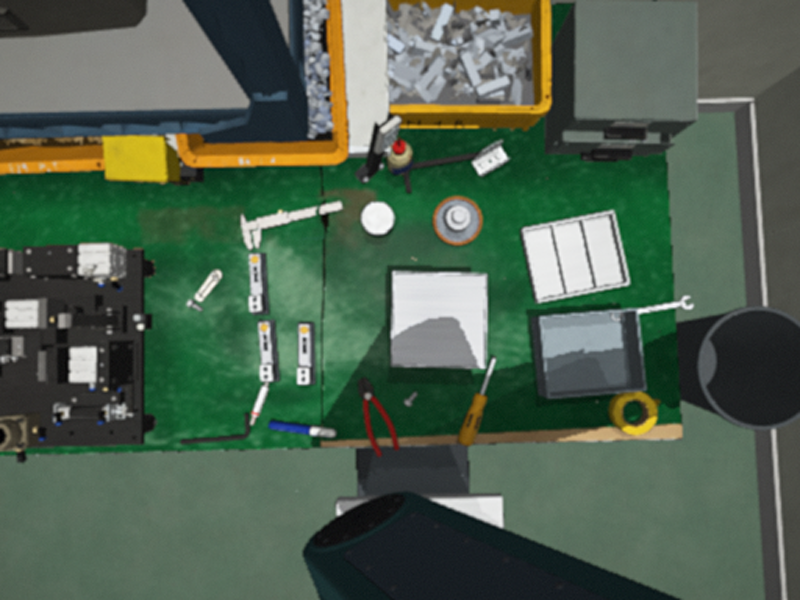

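View pics/scene0.png

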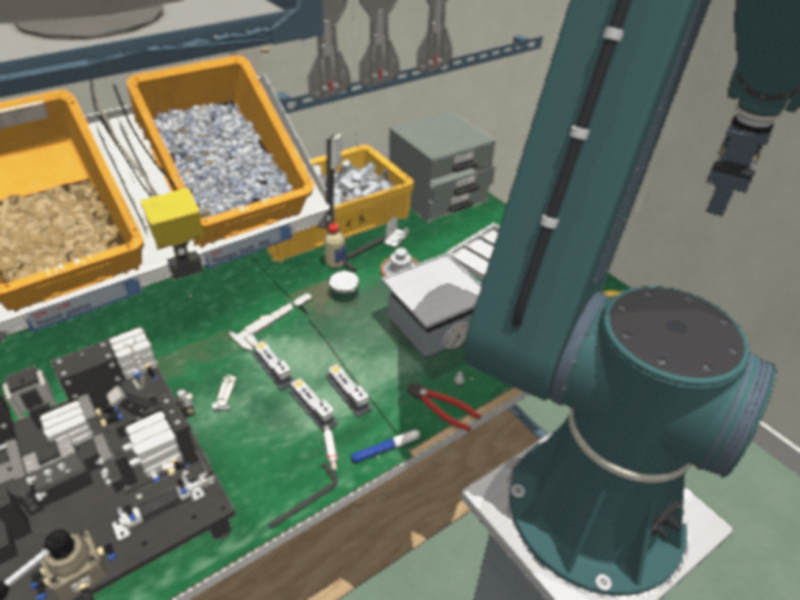

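```bash
cat > h.py <<'E'
from cell import r
import cv2,numpy as np
def w(cam,uv,z,disp=True):
    d=np.load(f'cal_{cam}.npz') if isinstance(cam,str) else cam
    uv=np.array(uv,float)
    if disp: uv=(uv+.5)/1.5625-.5
    ray=d['R'].T@np.linalg.solve(d['mtx'],[*uv,1]); c=-d['R'].T@d['t']
    return c+ray*(z-c[2])/ray[2]
def proj(cam,X):
    d=np.load(f'cal_{cam}.npz'); p=d['mtx']@(d['R']@np.array(X,float)+d['t']); return p[:2]/p[2]
def wristcam():
    s=r.read_state(); d=r.get_image('wrist'); T=np.array(d['tool_from_camera'])
    R=np.array(s['orientation']); Rc=R@T[:3,:3]; c=R@T[:3,3]+s['ee_pos']
    return dict(mtx=d['mtx'],R=Rc.T,t=-Rc.T@c,pixels=d['pixels'])
def plan(*targets):
    "targets: (x,y,z) with tool aligned to world -> fractions from current pose"
    s=r.read_state(); p=s['ee_pos'];R=np.array(s['orientation'])
    print(np.round(p,4), 'yaw',np.degrees(np.arctan2(R[1,0],R[0,0])).round(2),'gap',round(s['finger_gap'],4),'t',round(s['time'],2))
    for t in targets:
        print(np.round(R.T@(np.array(t)-p)/.15,3));
E
python3 - <<'E'
from h import *
P=dict(tin=((377,218),.042),stand=((458,220),.012),knob=((458,215),.062),pan_tl=((391,270),.113),pan_tr=((488,272),.113),pan_br=((487,369),.113),pan_bl=((391,366),.113),
tr_tl=((522,229),.022),tr_tr=((613,211),.022),tr_br=((630,284),.022),tr_bl=((538,301),.022),
b_tl=((534,315),.065),b_tr=((640,308),.065),b_br=((647,391),.065),b_bl=((541,399),.065),
L1b=((254,259),.03),L1k=((256,298),.042),L2b=((264,328),.03),L2k=((267,369),.042),L3b=((304,331),.03),L3k=((304,373),.042))
for k,(uv,z) in P.items(): print(k,w('top',uv,z).round(3))
im=cv2.imread('top0raw.png')
a=cv2.resize(im[150:260,145:215],(380,597),interpolation=cv2.INTER_CUBIC)
b=cv2.resize(im[125:265,325:420],(405,597),interpolation=cv2.INTER_CUBIC)
cv2.imwrite('pics/crop0.png',np.hstack([a,b]))
E
```

```text
tin [0.685 0.063 0.042]
stand [ 0.683 -0.093  0.012]
knob [ 0.683 -0.088  0.062]
pan_tl [0.578 0.039 0.113]
pan_tr [ 0.57  -0.131  0.113]
pan_br [ 0.401 -0.123  0.113]
pan_bl [0.411 0.043 0.113]
tr_tl [ 0.66  -0.214  0.022]
tr_tr [ 0.69  -0.39   0.022]
tr_br [ 0.549 -0.415  0.022]
tr_bl [ 0.521 -0.239  0.022]
b_tl [ 0.494 -0.22   0.065]
b_tr [ 0.501 -0.413  0.065]
b_br [ 0.351 -0.418  0.065]
b_bl [ 0.341 -0.226  0.065]
L1b [0.616 0.3   0.03 ]
L1k [0.54  0.294 0.042]
L2b [0.484 0.283 0.03 ]
L2k [0.407 0.276 0.042]
L3b [0.476 0.207 0.03 ]
L3k [0.398 0.207 0.042]
```

View pics/crop0.png

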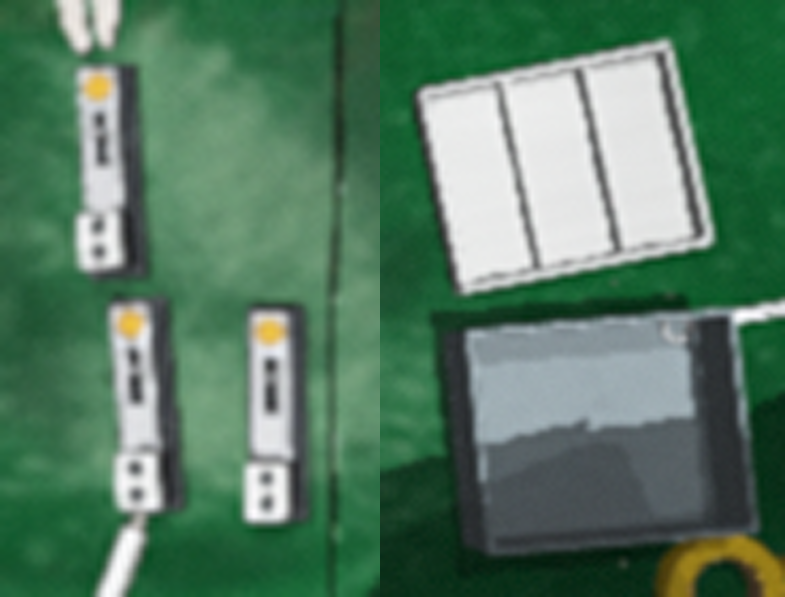

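Request:
send_rows([
  [0.2, -0.12, -0.05],
  [0.4, -0.25, -0.1],
  [0.6, -0.35, -0.15],
  [0.8, -0.45, -0.2],
  [0.9, -0.5, -0.25],
], roll=[0.06, 0.13, 0.2, 0.25, 0.265], jaw=[1, 1, 1, 1, 1])

```text
time: 0.52
ee_pos: [0.3785, -0.5138, 0.2226]
orientation: [[1.0, -0.002, -0.0], [-0.002, -1.0, 0.001], [-0.0, -0.001, -1.0]]
ft_force: [-0.4, -0.0, 0.5]
finger_gap: 0.0914
grip_force: 0.0
```

Request:
send_rows([
  [0.15, -0.2, 0],
  [0.3, -0.4, 0],
  [0.45, -0.6, 0],
  [0.6, -0.8, 0],
  [0.68, -0.95, 0],
], roll=[0, 0, 0, 0, 0], jaw=[1, 1, 1, 1, 1])

```text
time: 0.93
ee_pos: [0.4802, -0.3715, 0.2224]
orientation: [[1.0, 0.002, 0.0], [0.002, -1.0, 0.0], [0.0, -0.0, -1.0]]
ft_force: [-0.5, -0.3, -0.6]
finger_gap: 0.0912
grip_force: 0.0
```

Request:
send_rows([
  [0.15, -0.2, 0],
  [0.3, -0.4, 0],
  [0.45, -0.6, 0],
  [0.6, -0.8, 0],
  [0.68, -0.95, 0],
], roll=[0, 0, 0, 0, 0], jaw=[1, 1, 1, 1, 1])

```text
time: 1.35
ee_pos: [0.5821, -0.2288, 0.2224]
orientation: [[1.0, 0.002, 0.0], [0.002, -1.0, 0.0], [0.0, -0.0, -1.0]]
ft_force: [1.2, 0.1, 0.0]
finger_gap: 0.0913
grip_force: 0.0
```

Run:
```python
from h import *
plan((.683,-.09,.22))
d=wristcam(); cv2.imwrite('pics/w1.png',d['pixels'][:,:,::-1]); print(d['R'],d['t'],d['mtx'])
```

```text
[ 0.5821 -0.2288  0.2224] yaw 0.14 gap 0.0913 t 1.35
[ 0.675 -0.924  0.016]
[[ 1.32479024e-03 -9.99999102e-01  1.99826672e-04]
 [-9.65216221e-01 -1.22646543e-03  2.61450077e-01]
 [-2.61449597e-01 -5.39242455e-04 -9.65216980e-01]] [-0.22961885  0.52385642  0.57892771] [[324.70681971   0.         257.57942267]
 [  0.         324.70681971 193.78930753]
 [  0.           0.           1.        ]]
```

View pics/w1.png

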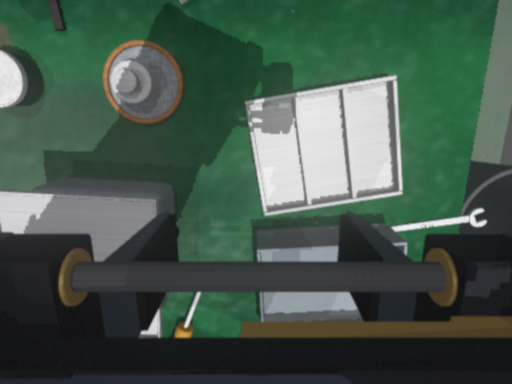

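The wrist view shows the stand ring centred near (143,82), knob at (128,82), tray corners at (247,102), (395,77), (402,193), (265,213).

Run:
```python
from h import *
s=r.read_state()
R=np.array([[.00132479,-.9999991,.0002],[-.9652162,-.0012265,.26145],[-.26145,-.00054,-.965217]]);d=dict(R=R,t=np.array([-.22961885,.52385642,.57892771]),mtx=np.array([[324.7068,0,257.58],[0,324.7068,193.79],[0,0,1]]))
for n,uv,z in [('stand',(143,82),.012),('knob',(128,82),.062),('tl',(247,102),.022),('tr',(396,77),.022),('br',(402,193),.022),('bl',(265,213),.022)]: print(n,w(d,uv,z,False).round(4))
```

```text
stand [ 0.6846 -0.0917  0.012 ]
knob [ 0.6813 -0.0926  0.062 ]
tl [ 0.6617 -0.2162  0.022 ]
tr [ 0.6899 -0.3896  0.022 ]
br [ 0.5503 -0.413   0.022 ]
bl [ 0.5232 -0.2385  0.022 ]
```

Request:
send_rows([
  [0.15, -0.2, 0.02],
  [0.3, -0.4, 0.04],
  [0.45, -0.6, 0.06],
  [0.6, -0.8, 0.1],
  [0.667, -0.92, 0.1],
], roll=[0, 0, 0, 0, 0], jaw=[1, 1, 1, 1, 1])

```text
time: 1.82
ee_pos: [0.6816, -0.0902, 0.2062]
orientation: [[1.0, 0.003, -0.001], [0.003, -1.0, 0.001], [-0.001, -0.001, -1.0]]
ft_force: [0.4, -0.3, 0.2]
finger_gap: 0.0912
grip_force: 0.0
```

Request:
send_rows([
  [0, 0, 0.2],
  [0, 0, 0.4],
  [0, 0, 0.6],
  [0, 0, 0.8],
  [0, 0, 0.9],
], roll=[0, 0, 0, 0, 0], jaw=[1, 1, 1, 1, 1])

```text
time: 2.23
ee_pos: [0.6782, -0.0926, 0.0686]
orientation: [[1.0, 0.002, -0.004], [0.002, -1.0, 0.001], [-0.004, -0.001, -1.0]]
ft_force: [-0.3, 0.4, -1.2]
finger_gap: 0.0911
grip_force: 0.0
```

Request:
send_rows([
  [0, 0, 0.1],
  [0, 0, 0.2],
  [0, 0, 0.265],
  [0, 0, 0.265],
  [0, 0, 0.265],
], roll=[0, 0, 0, 0, 0], jaw=[1, 1, 1, 0.4, 0.3], force=25)

```text
time: 2.65
ee_pos: [0.6806, -0.0931, 0.0331]
orientation: [[1.0, 0.001, 0.0], [0.001, -1.0, -0.0], [0.0, 0.0, -1.0]]
ft_force: [0.2, -0.6, -0.3]
finger_gap: 0.0809
grip_force: 0.0
```

Request:
send_rows([
  [0, 0, 0],
  [0, 0, 0],
  [0, 0, 0],
  [0, 0, 0],
  [0, 0, 0],
], roll=[0, 0, 0, 0, 0], jaw=[0.3, 0.3, 0.3, 0.3, 0.3])

```text
time: 3.07
ee_pos: [0.6806, -0.093, 0.0332]
orientation: [[1.0, 0.002, 0.001], [0.002, -1.0, -0.0], [0.001, 0.0, -1.0]]
ft_force: [0.3, -0.3, 0.2]
finger_gap: 0.0472
grip_force: 0.0
```

Request:
send_rows([
  [0, 0, 0],
  [0, 0, 0],
  [0, 0, -0.05],
  [0, 0, -0.15],
  [0, 0, -0.3],
], roll=[0, 0, 0, 0, 0], jaw=[0.3, 0.3, 0.3, 0.3, 0.3])

```text
time: 3.48
ee_pos: [0.6794, -0.0929, 0.0777]
orientation: [[1.0, 0.002, -0.002], [0.002, -1.0, 0.0], [-0.002, -0.0, -1.0]]
ft_force: [-0.1, 0.3, 0.1]
finger_gap: 0.0275
grip_force: 0.0
```

Request:
send_rows([
  [0, 0, -0.15],
  [0, 0, -0.3],
  [0, 0, -0.45],
  [0, 0, -0.6],
  [0, 0, -0.7],
], roll=[0, 0, 0, 0, 0], jaw=[0.3, 0.3, 0.3, 0.3, 0.3])

```text
time: 3.9
ee_pos: [0.6813, -0.0931, 0.1867]
orientation: [[1.0, 0.002, 0.003], [0.002, -1.0, -0.001], [0.003, 0.001, -1.0]]
ft_force: [0.1, -0.0, -0.2]
finger_gap: 0.0275
grip_force: 0.0
```

Request:
send_rows([
  [-0.15, -0.04, 0],
  [-0.35, -0.08, 0],
  [-0.55, -0.12, 0],
  [-0.8, -0.16, 0],
  [-1, -0.2, 0],
], roll=[0, 0, 0, 0, 0], jaw=[0.3, 0.3, 0.3, 0.3, 0.3])

```text
time: 4.32
ee_pos: [0.528, -0.0629, 0.1831]
orientation: [[1.0, 0.002, -0.0], [0.002, -1.0, 0.0], [-0.0, -0.0, -1.0]]
ft_force: [1.4, 0.2, 1.0]
finger_gap: 0.0278
grip_force: 0.0
```

Request:
send_rows([
  [-0.1, -0.05, 0],
  [-0.2, -0.1, 0],
  [-0.27, -0.133, 0],
  [-0.27, -0.133, 0],
  [-0.27, -0.133, 0],
], roll=[0, 0, 0, 0, 0], jaw=[0.3, 0.3, 0.3, 0.3, 0.3])

```text
time: 4.73
ee_pos: [0.4902, -0.0433, 0.1834]
orientation: [[1.0, 0.002, 0.001], [0.002, -1.0, -0.0], [0.001, 0.0, -1.0]]
ft_force: [0.4, 0.8, 1.4]
finger_gap: 0.0272
grip_force: 0.0
```

Run:
```python
from h import *
plan((.49,-.043,.131))
d=r.get_image('top'); im=d['pixels'][:,:,::-1]
cv2.imwrite('pics/t1.png',cv2.resize(im[130:270,225:345],(514,600),interpolation=cv2.INTER_CUBIC))
```

```text
[ 0.4902 -0.0433  0.1834] yaw 0.11 gap 0.0272 t 4.73
[-0.002 -0.002  0.349]
```

View pics/t1.png

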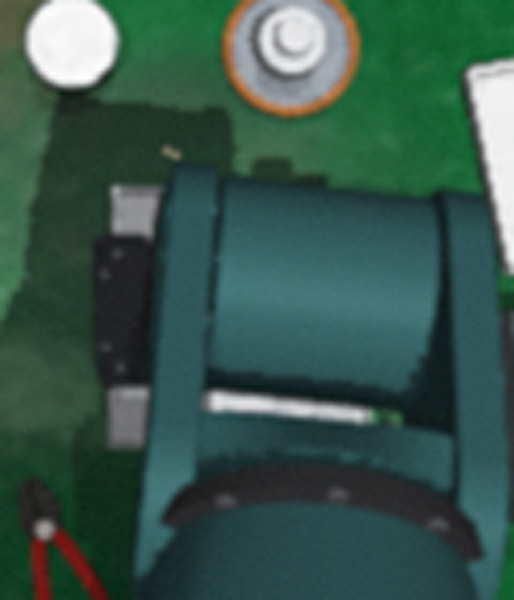

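Gripper closed empty (weight still on its stand, knob at crop (295,36)): fingers hadn't clamped before lifting. I'll go back and clamp longer.

Run:
```python
from h import *
f=lambda u,v:((225+u/4.283),(130+v/4.283))
for n,uv,z in [('knob',(295,36),.062),('body',(292,40),.044),('stand',(291,51),.012)]: print(n,w('top',f(*uv),z,False).round(4))
```

```text
knob [ 0.6796 -0.0903  0.062 ]
body [ 0.6806 -0.0902  0.044 ]
stand [ 0.6793 -0.0929  0.012 ]
```

Request:
send_rows([
  [0.15, 0.04, 0],
  [0.35, 0.08, 0],
  [0.55, 0.12, 0],
  [0.8, 0.16, 0],
  [1, 0.2, 0],
], roll=[0, 0, 0, 0, 0], jaw=[1, 1, 1, 1, 1])

```text
time: 5.2
ee_pos: [0.6429, -0.0739, 0.1826]
orientation: [[1.0, 0.001, 0.001], [0.001, -1.0, -0.0], [0.001, 0.0, -1.0]]
ft_force: [0.1, -0.6, 0.4]
finger_gap: 0.058
grip_force: 0.0
```

Run:
```python
from h import *
plan()
d=wristcam(); cv2.imwrite('pics/w2.png',d['pixels'][:,:,::-1]);np.savez('cal_w2',mtx=d['mtx'],R=d['R'],t=d['t'])
```

```text
[ 0.6429 -0.0739  0.1826] yaw 0.07 gap 0.058 t 5.2
```

View pics/w2.png

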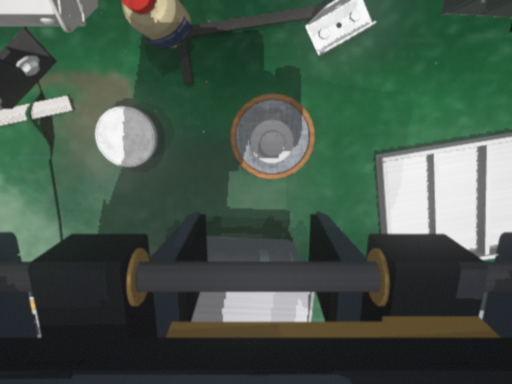

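The view shows the stand ring centred (273,136), knob (272,139), fingers at x≈200 and 320.

Run:
```python
from h import *
for n,uv,z in [('knob',(272,138),.062),('stand',(273,136),.012)]: print(n,w('w2',uv,z,False).round(4))
s=r.read_state();print(proj('w2',s['ee_pos']),proj('w2',s['ee_pos']+np.array([0,0,-.008])))
```

```text
knob [ 0.6879 -0.088   0.062 ]
stand [ 0.6854 -0.0913  0.012 ]
[259.04348934 219.263963  ] [258.98605633 215.26063878]
```

Request:
send_rows([
  [0.1, 0.05, 0],
  [0.2, 0.107, 0],
  [0.273, 0.107, 0.1],
  [0.273, 0.107, 0.25],
  [0.273, 0.107, 0.4],
], roll=[0, 0, 0, 0, 0], jaw=[1, 1, 1, 1, 1])

```text
time: 5.67
ee_pos: [0.6826, -0.0898, 0.1221]
orientation: [[1.0, 0.001, 0.001], [0.001, -1.0, -0.0], [0.001, 0.0, -1.0]]
ft_force: [0.2, 0.1, 0.5]
finger_gap: 0.0909
grip_force: 0.0
```

Request:
send_rows([
  [0, 0, 0.15],
  [0, 0, 0.3],
  [0, 0, 0.45],
  [0, 0, 0.55],
  [0, 0, 0.617],
], roll=[0, 0, 0, 0, 0], jaw=[1, 1, 1, 1, 1])

```text
time: 6.08
ee_pos: [0.6805, -0.0893, 0.028]
orientation: [[1.0, 0.001, -0.002], [0.001, -1.0, 0.0], [-0.002, -0.0, -1.0]]
ft_force: [-0.2, 0.8, -0.7]
finger_gap: 0.0912
grip_force: 0.0
```

Request:
send_rows([
  [0, 0, 0],
  [0, 0, 0],
  [0, 0, 0],
  [0, 0, 0],
  [0, 0, 0],
], roll=[0, 0, 0, 0, 0], jaw=[0.2, 0.2, 0.2, 0.2, 0.2], force=30)

```text
time: 6.5
ee_pos: [0.6815, -0.0892, 0.0314]
orientation: [[1.0, 0.002, 0.002], [0.002, -1.0, -0.0], [0.002, 0.0, -1.0]]
ft_force: [0.6, -0.2, -0.2]
finger_gap: 0.0609
grip_force: 0.0
```

Request:
send_rows([
  [0, 0, 0],
  [0, 0, 0],
  [0, 0, 0],
  [0, 0, 0],
  [0, 0, 0],
], roll=[0, 0, 0, 0, 0], jaw=[0.2, 0.2, 0.2, 0.2, 0.2])

```text
time: 6.92
ee_pos: [0.6808, -0.0891, 0.0303]
orientation: [[1.0, 0.001, 0.0], [0.001, -1.0, 0.0], [0.0, -0.0, -1.0]]
ft_force: [-0.1, 1.1, 0.0]
finger_gap: 0.0276
grip_force: 0.6
```

Request:
send_rows([
  [0, 0, 0],
  [0, 0, 0],
  [0, 0, 0],
  [0, 0, 0],
  [0, 0, 0],
], roll=[0, 0, 0, 0, 0], jaw=[0.2, 0.2, 0.2, 0.2, 0.2])

```text
time: 7.33
ee_pos: [0.6809, -0.089, 0.0303]
orientation: [[1.0, 0.001, 0.0], [0.001, -1.0, 0.0], [0.0, -0.0, -1.0]]
ft_force: [-0.1, 2.5, 0.2]
finger_gap: 0.0229
grip_force: 30.0
```

Run:
```python
from h import *
d=wristcam();d2=r.get_image('scene'); im=np.hstack([d['pixels'][:,:,::-1][:, 100:400], cv2.resize(d2['pixels'][130:240,200:320],(419,384))[:,:,::-1]])
cv2.imwrite('pics/w3.png',im);np.savez('cal_w3',mtx=d['mtx'],R=d['R'],t=d['t'])
s=r.read_state();print(proj('w3',s['ee_pos']),proj('w3',s['ee_pos']+np.array([0,0,-.008])))
```

```text
[257.66720848 225.07061294] [257.66091946 220.88240485]
```

View pics/w3.png

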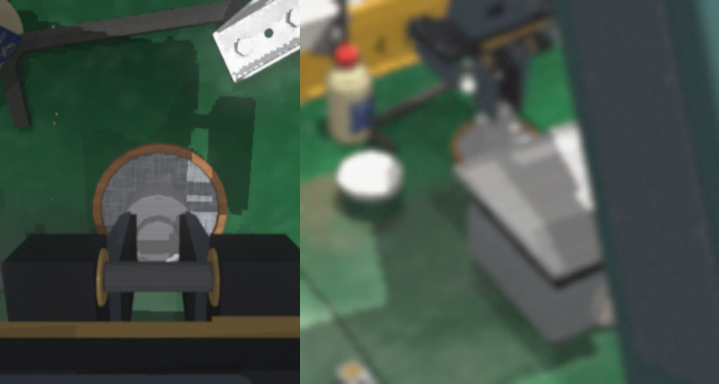

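Request:
send_rows([
  [0, 0, -0.02],
  [0, 0, -0.06],
  [0, 0, -0.12],
  [0, 0, -0.2],
  [0, 0, -0.3],
], roll=[0, 0, 0, 0, 0], jaw=[0.2, 0.2, 0.2, 0.2, 0.2])

```text
time: 7.85
ee_pos: [0.6804, -0.0892, 0.0761]
orientation: [[1.0, 0.001, -0.001], [0.001, -1.0, 0.0], [-0.001, -0.0, -1.0]]
ft_force: [-1.2, 0.0, -5.5]
finger_gap: 0.0237
grip_force: 30.0
```

Request:
send_rows([
  [0, 0, 0],
  [0, 0, 0],
  [0, 0, 0],
], roll=[0, 0, 0], jaw=[0.2, 0.2, 0.2])

```text
time: 8.1
ee_pos: [0.6807, -0.0891, 0.0754]
orientation: [[1.0, 0.002, 0.0], [0.002, -1.0, -0.0], [0.0, 0.0, -1.0]]
ft_force: [-0.0, 0.2, -4.6]
finger_gap: 0.0238
grip_force: 30.0
```

Run:
```python
from h import *
for p in [(0,0.0115,-.008),(0,-.0115,-.008),(-.016,.0115,-.008),(0,.023,-.008)]: print(proj('w3',np.array([.6809,-.089,.0303])+p))
d=wristcam();d2=r.get_image('scene'); im=np.hstack([d['pixels'][:,:,::-1][:, 100:400], cv2.resize(d2['pixels'][120:210,220:320],(426,384))[:,:,::-1]])
cv2.imwrite('pics/w4.png',im);np.savez('cal_w4',mtx=d['mtx'],R=d['R'],t=d['t'])
```

```text
[240.61203649 220.83274808]
[274.57901568 220.84117125]
[240.92061092 242.7084556 ]
[223.62759678 220.82853626]
```

View pics/w4.png

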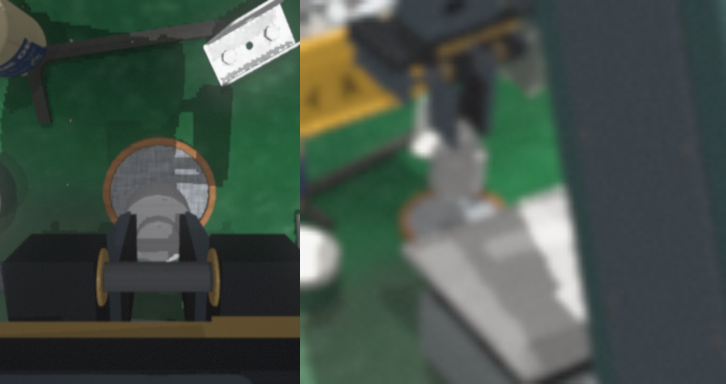

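Weight is held (4.6 N), by the knob. Carry it to the pan.

Request:
send_rows([
  [0, 0, -0.15],
  [0, 0, -0.3],
  [0, 0, -0.45],
  [0, 0, -0.6],
  [0, 0, -0.7],
], roll=[0, 0, 0, 0, 0], jaw=[0.2, 0.2, 0.2, 0.2, 0.2])

```text
time: 8.62
ee_pos: [0.6812, -0.0892, 0.1818]
orientation: [[1.0, 0.002, 0.001], [0.002, -1.0, -0.0], [0.001, 0.0, -1.0]]
ft_force: [0.5, 0.0, -5.7]
finger_gap: 0.0236
grip_force: 30.0
```

Request:
send_rows([
  [-0.1, -0.03, 0],
  [-0.25, -0.07, 0],
  [-0.45, -0.11, 0],
  [-0.65, -0.15, 0],
  [-0.8, -0.2, 0],
], roll=[0, 0, 0, 0, 0], jaw=[0.2, 0.2, 0.2, 0.2, 0.2])

```text
time: 9.03
ee_pos: [0.558, -0.059, 0.1792]
orientation: [[1.0, 0.001, -0.002], [0.001, -1.0, 0.0], [-0.002, -0.0, -1.0]]
ft_force: [0.8, -0.0, -5.0]
finger_gap: 0.0233
grip_force: 30.0
```

Request:
send_rows([
  [-0.15, -0.04, 0],
  [-0.3, -0.08, 0],
  [-0.4, -0.1, 0],
  [-0.45, -0.105, 0],
  [-0.467, -0.105, 0],
], roll=[0, 0, 0, 0, 0], jaw=[0.2, 0.2, 0.2, 0.2, 0.2])

```text
time: 9.45
ee_pos: [0.4897, -0.0435, 0.18]
orientation: [[1.0, 0.002, -0.001], [0.002, -1.0, 0.0], [-0.001, -0.0, -1.0]]
ft_force: [0.3, -0.6, -5.5]
finger_gap: 0.0236
grip_force: 30.0
```

Request:
send_rows([
  [0, 0, 0.1],
  [0, 0, 0.2],
  [0, 0, 0.27],
  [0, 0, 0.28],
  [0, 0, 0.28],
], roll=[0, 0, 0, 0, 0], jaw=[0.2, 0.2, 0.2, 0.2, 0.2])

```text
time: 9.87
ee_pos: [0.4907, -0.0437, 0.1376]
orientation: [[1.0, 0.001, -0.001], [0.001, -1.0, 0.0], [-0.001, -0.0, -1.0]]
ft_force: [0.1, -0.2, -5.6]
finger_gap: 0.024
grip_force: 30.0
```

Run:
```python
from h import *
plan((.49,-.043,.130)); print(r.read_state()['ft_force'])
d=wristcam();d2=r.get_image('scene'); im=np.hstack([d['pixels'][:,:,::-1][:, 100:400], cv2.resize(d2['pixels'][140:250,230:345],(400,384),interpolation=cv2.INTER_CUBIC)[:,:,::-1]])
cv2.imwrite('pics/w5.png',im);np.savez('cal_w5',mtx=d['mtx'],R=d['R'],t=d['t'])
```

```text
[ 0.4907 -0.0437  0.1376] yaw 0.08 gap 0.024 t 9.87
[-0.005 -0.005  0.051]
[ 0.10667209 -0.22449087 -5.59998521]
```

View pics/w5.png

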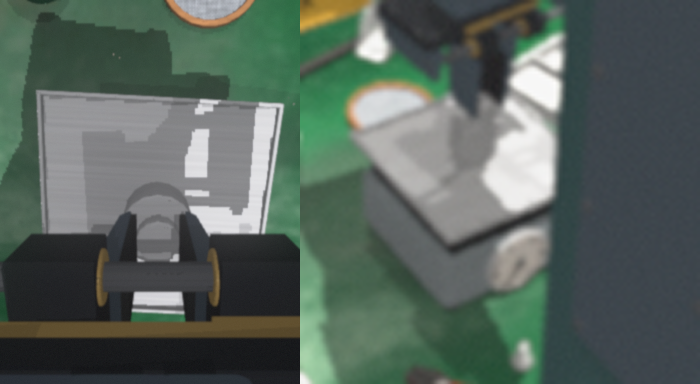

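Wrist view: pan's far rim runs from (140,92) to (382,104) in full-image pixels, weight's body arc centred around x≈257; balance still empty.

Run:
```python
from h import *
a=w('w5',(138,91),.113,False);b=w('w5',(384,103),.113,False);print(a,b,np.linalg.norm(a-b)); u=(a-b)/np.linalg.norm(a-b); print('yaw',np.degrees(np.arctan2(-u[0],u[1])),'centre',(a+b)/2-.0825*np.array([u[1],-u[0],0]))
for z in (.144,.16): print(w('w5',(257,183),z,False), w('w5',(257,236),z,False))
```

```text
[0.57528294 0.03498705 0.113     ] [ 0.56772965 -0.12771111  0.113     ] 0.1628733973641367
yaw -2.658056325508247 centre [ 0.48909506 -0.04253608  0.113     ]
[ 0.52046327 -0.04337069  0.144     ] [ 0.4856929  -0.04336562  0.144     ]
[ 0.52425927 -0.04339529  0.16      ] [ 0.49237155 -0.04339065  0.16      ]
```

Request:
send_rows([
  [0, 0, 0.015],
  [0, 0, 0.03],
  [0, 0, 0.04],
  [0, 0, 0.05],
  [0, 0, 0.05],
], roll=[0, 0, 0, 0, 0], jaw=[0.2, 0.2, 0.2, 0.2, 0.2])

```text
time: 10.38
ee_pos: [0.4905, -0.0436, 0.1305]
orientation: [[1.0, 0.002, -0.0], [0.002, -1.0, 0.0], [-0.0, -0.0, -1.0]]
ft_force: [0.1, 0.1, -4.2]
finger_gap: 0.0233
grip_force: 30.0
```

Request:
send_rows([
  [0, 0, 0.01],
  [0, 0, 0.01],
  [0, 0, 0.02],
  [0, 0, 0.02],
  [0, 0, 0.02],
], roll=[0, 0, 0, 0, 0], jaw=[0.2, 0.2, 0.2, 0.2, 0.2])

```text
time: 10.8
ee_pos: [0.4908, -0.0436, 0.1278]
orientation: [[1.0, 0.001, 0.0], [0.001, -1.0, 0.0], [0.0, -0.0, -1.0]]
ft_force: [-0.6, 1.1, -2.1]
finger_gap: 0.0236
grip_force: 30.0
```

Request:
send_rows([
  [0, 0, 0.01],
  [0, 0, 0.015],
  [0, 0, 0.015],
  [0, 0, 0.015],
  [0, 0, 0.015],
], roll=[0, 0, 0, 0, 0], jaw=[0.2, 0.2, 0.4, 0.7, 1])

```text
time: 11.22
ee_pos: [0.4909, -0.0438, 0.1256]
orientation: [[1.0, 0.002, 0.0], [0.002, -1.0, -0.0], [0.0, 0.0, -1.0]]
ft_force: [0.1, -0.4, -0.2]
finger_gap: 0.0407
grip_force: 0.0
```

Request:
send_rows([
  [0, 0, 0],
  [0, 0, 0],
  [0, 0, 0],
  [0, 0, 0],
  [0, 0, 0],
], roll=[0, 0, 0, 0, 0], jaw=[1, 1, 1, 1, 1])

```text
time: 11.63
ee_pos: [0.4907, -0.0437, 0.1255]
orientation: [[1.0, 0.002, 0.0], [0.002, -1.0, 0.0], [0.0, -0.0, -1.0]]
ft_force: [-0.2, 0.2, -0.5]
finger_gap: 0.0737
grip_force: 0.0
```

Request:
send_rows([
  [0, 0, 0],
  [0, 0, 0],
  [0, 0, 0],
  [0, 0, 0],
  [0, 0, 0],
], roll=[0, 0, 0, 0, 0], jaw=[1, 1, 1, 1, 1])

```text
time: 12.05
ee_pos: [0.4907, -0.0437, 0.1255]
orientation: [[1.0, 0.002, -0.0], [0.002, -1.0, 0.0], [-0.0, -0.0, -1.0]]
ft_force: [0.1, 0.0, -0.7]
finger_gap: 0.091
grip_force: 0.0
```

Run:
```python
from h import *
plan((.49,-.043,.130)); print(r.read_state()['ft_force'])
d=wristcam();d2=r.get_image('scene'); im=np.hstack([d['pixels'][:,:,::-1][:, 100:400], cv2.resize(d2['pixels'][140:250,230:345],(400,384),interpolation=cv2.INTER_CUBIC)[:,:,::-1]])
cv2.imwrite('pics/w6.png',im);np.savez('cal_w6',mtx=d['mtx'],R=d['R'],t=d['t'])
for p in [(0.016,0.0455,-.008),(0.016,-.0455,-.008)]: print(proj('w6',r.read_state()['ee_pos']+np.array(p)))
```

```text
[ 0.4907 -0.0437  0.1255] yaw 0.09 gap 0.091 t 12.05
[-0.005 -0.004 -0.03 ]
[ 0.13122584  0.03205613 -0.70437782]
[189.11033981 198.15499842]
[326.06968082 198.19155563]
```

View pics/w6.png

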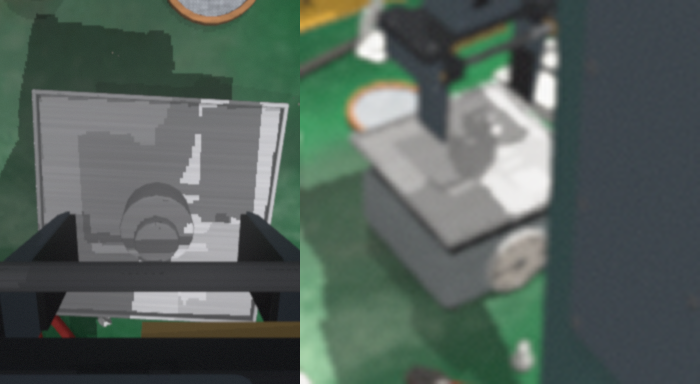

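Run:
```python
from h import *
for z in (.1175,.135,.15): print(z,[ (proj('scene',(.4907+dx,-.0437+dy,z)).round(1)) for dx in(-.016,.016) for dy in (.0455,.059)])
for z in (.108,.12,.14,.16): print(z,[proj('w6',(.5067,-.0437+dy,z)).round(1) for dy in (.0455,.059)])
```

```text
0.1175 [array([271.4, 189.1]), array([267.9, 190.7]), array([265.3, 183.5]), array([261.8, 185.1])]
0.135 [array([271.7, 184.8]), array([268.2, 186.4]), array([265.5, 179.3]), array([262. , 180.8])]
0.15 [array([271.9, 181.1]), array([268.4, 182.7]), array([265.7, 175.5]), array([262.2, 177.1])]
0.108 [array([192. , 194.4]), array([172.5, 194.4])]
0.12 [array([188.4, 199.2]), array([167.9, 199.2])]
0.14 [array([181.5, 208.5]), array([158.9, 208.5])]
0.16 [array([173.1, 219.8]), array([148.1, 219.8])]
```

Weight stands centred (body centre ≈ (257,215)). Both views put the fingertips about 21 mm above the reported TCP, so I'll allow for that. Regrip and return.

Request:
send_rows([
  [0, 0, 0.02],
  [0, 0, 0.02],
  [0, 0, 0.02],
  [0, 0, 0.02],
  [0, 0, 0.02],
], roll=[0, 0, 0, 0, 0], jaw=[0.2, 0.2, 0.2, 0.2, 0.2])

```text
time: 12.57
ee_pos: [0.4907, -0.0437, 0.1225]
orientation: [[1.0, 0.001, -0.0], [0.001, -1.0, 0.0], [-0.0, -0.0, -1.0]]
ft_force: [-0.3, -0.2, -0.8]
finger_gap: 0.0606
grip_force: 0.0
```

Request:
send_rows([
  [0, 0, 0],
  [0, 0, 0],
  [0, 0, 0],
  [0, 0, 0],
  [0, 0, 0],
], roll=[0, 0, 0, 0, 0], jaw=[0.2, 0.2, 0.2, 0.2, 0.2])

```text
time: 12.98
ee_pos: [0.4907, -0.0437, 0.1225]
orientation: [[1.0, 0.002, 0.0], [0.002, -1.0, 0.0], [0.0, -0.0, -1.0]]
ft_force: [-0.1, 0.4, -0.3]
finger_gap: 0.0271
grip_force: 0.0
```

Request:
send_rows([
  [0, 0, 0],
  [0, 0, 0],
  [0, 0, 0],
  [0, 0, 0],
  [0, 0, -0.02],
], roll=[0, 0, 0, 0, 0], jaw=[0.2, 0.2, 0.2, 0.2, 0.2])

```text
time: 13.4
ee_pos: [0.4903, -0.0436, 0.1251]
orientation: [[1.0, 0.002, -0.001], [0.002, -1.0, 0.0], [-0.001, -0.0, -1.0]]
ft_force: [-0.1, 0.5, -4.7]
finger_gap: 0.0242
grip_force: 30.0
```

Request:
send_rows([
  [0, 0, -0.07],
  [0, 0, -0.15],
  [0, 0, -0.25],
  [0, 0, -0.35],
  [0, 0, -0.38],
], roll=[0, 0, 0, 0, 0], jaw=[0.2, 0.2, 0.2, 0.2, 0.2])

```text
time: 13.82
ee_pos: [0.4915, -0.0439, 0.1849]
orientation: [[1.0, 0.002, 0.002], [0.002, -1.0, -0.001], [0.002, 0.001, -1.0]]
ft_force: [1.3, -0.7, -3.9]
finger_gap: 0.0243
grip_force: 30.0
```

Request:
send_rows([
  [0.1, 0.03, 0],
  [0.25, 0.07, 0],
  [0.45, 0.11, 0],
  [0.65, 0.15, 0],
  [0.8, 0.2, 0],
], roll=[0, 0, 0, 0, 0], jaw=[0.2, 0.2, 0.2, 0.2, 0.2])

```text
time: 14.23
ee_pos: [0.6125, -0.0737, 0.1824]
orientation: [[1.0, 0.002, 0.0], [0.002, -1.0, -0.0], [0.0, 0.0, -1.0]]
ft_force: [1.0, 1.0, -4.1]
finger_gap: 0.0242
grip_force: 30.0
```

Request:
send_rows([
  [0.15, 0.04, 0],
  [0.3, 0.08, 0],
  [0.4, 0.11, 0],
  [0.48, 0.12, 0],
  [0.48, 0.12, 0],
], roll=[0, 0, 0, 0, 0], jaw=[0.2, 0.2, 0.2, 0.2, 0.2])

```text
time: 14.65
ee_pos: [0.6843, -0.0918, 0.182]
orientation: [[1.0, 0.001, 0.0], [0.001, -1.0, -0.0], [0.0, 0.0, -1.0]]
ft_force: [0.4, 0.2, -5.1]
finger_gap: 0.0246
grip_force: 30.0
```

Request:
send_rows([
  [0, 0, 0.15],
  [0, 0, 0.3],
  [0, 0, 0.45],
  [0, 0, 0.6],
  [0, 0, 0.7],
], roll=[0, 0, 0, 0, 0], jaw=[0.2, 0.2, 0.2, 0.2, 0.2])

```text
time: 15.07
ee_pos: [0.6808, -0.0911, 0.0751]
orientation: [[1.0, 0.002, -0.003], [0.002, -1.0, 0.0], [-0.003, -0.0, -1.0]]
ft_force: [-1.5, -0.2, -5.6]
finger_gap: 0.0244
grip_force: 30.0
```

Run:
```python
from h import *
plan((.684,-.0915,.029)); print(r.read_state()['ft_force'])
```

```text
[ 0.6808 -0.0911  0.0751] yaw 0.09 gap 0.0244 t 15.07
[0.022 0.003 0.307]
[-1.49509228 -0.15493318 -5.5655712 ]
```

Request:
send_rows([
  [0, 0, 0.1],
  [0, 0, 0.2],
  [0, 0, 0.27],
  [0, 0, 0.3],
  [0, 0, 0.31],
], roll=[0, 0, 0, 0, 0], jaw=[0.2, 0.2, 0.2, 0.2, 0.2])

```text
time: 15.48
ee_pos: [0.6825, -0.0913, 0.0303]
orientation: [[1.0, 0.002, -0.001], [0.002, -1.0, 0.0], [-0.001, -0.0, -1.0]]
ft_force: [0.4, -0.3, -5.2]
finger_gap: 0.0245
grip_force: 30.0
```

Request:
send_rows([
  [0, 0, 0],
  [0, 0, 0.01],
  [0, 0, 0.01],
  [0, 0, 0.01],
], roll=[0, 0, 0, 0], jaw=[0.2, 0.2, 0.2, 0.2])

```text
time: 15.82
ee_pos: [0.6831, -0.0914, 0.0301]
orientation: [[1.0, 0.002, 0.001], [0.002, -1.0, -0.0], [0.001, 0.0, -1.0]]
ft_force: [0.8, 1.3, -4.6]
finger_gap: 0.0244
grip_force: 30.0
```

Request:
send_rows([
  [0, 0, 0.01],
  [0, 0, 0.015],
  [0, 0, 0.015],
  [0, 0, 0.015],
], roll=[0, 0, 0, 0], jaw=[0.2, 0.2, 0.2, 0.2])

```text
time: 16.15
ee_pos: [0.6827, -0.0913, 0.0272]
orientation: [[1.0, 0.002, -0.0], [0.002, -1.0, -0.0], [-0.0, 0.0, -1.0]]
ft_force: [-0.5, 0.6, -4.9]
finger_gap: 0.0245
grip_force: 30.0
```

Request:
send_rows([
  [0, 0, 0.005],
  [0, 0, 0.005],
  [0, 0, 0.005],
  [0, 0, 0.005],
], roll=[0, 0, 0, 0], jaw=[0.2, 0.2, 0.2, 0.2])

```text
time: 16.48
ee_pos: [0.6829, -0.0913, 0.0266]
orientation: [[1.0, 0.002, 0.0], [0.002, -1.0, 0.0], [0.0, -0.0, -1.0]]
ft_force: [-0.4, 0.6, -3.8]
finger_gap: 0.0245
grip_force: 30.0
```

Request:
send_rows([
  [0, 0, 0.007],
  [0, 0, 0.007],
  [0, 0, 0.007],
  [0, 0, 0.007],
  [0, 0, 0.007],
], roll=[0, 0, 0, 0, 0], jaw=[0.2, 0.2, 0.5, 1, 1])

```text
time: 16.9
ee_pos: [0.683, -0.0915, 0.0256]
orientation: [[1.0, 0.002, 0.001], [0.002, -1.0, -0.0], [0.001, 0.0, -1.0]]
ft_force: [0.2, 0.5, -0.5]
finger_gap: 0.0415
grip_force: 0.0
```

Request:
send_rows([
  [0, 0, 0],
  [0, 0, 0],
  [0, 0, 0],
  [0, 0, 0],
  [0, 0, 0],
], roll=[0, 0, 0, 0, 0], jaw=[1, 1, 1, 1, 1])

```text
time: 17.32
ee_pos: [0.6828, -0.0914, 0.0254]
orientation: [[1.0, 0.002, -0.0], [0.002, -1.0, -0.0], [-0.0, 0.0, -1.0]]
ft_force: [0.1, 0.2, 0.5]
finger_gap: 0.0748
grip_force: 0.0
```

Request:
send_rows([
  [0, 0, 0],
  [0, 0, 0],
  [0, 0, -0.1],
  [0, 0, -0.25],
  [0, 0, -0.4],
], roll=[0, 0, 0, 0, 0], jaw=[1, 1, 1, 1, 1])

```text
time: 17.73
ee_pos: [0.6824, -0.0913, 0.0866]
orientation: [[1.0, 0.002, -0.001], [0.002, -1.0, 0.0], [-0.001, -0.0, -1.0]]
ft_force: [-0.6, -0.5, 0.1]
finger_gap: 0.0914
grip_force: 0.0
```

Request:
send_rows([
  [0, 0, -0.2],
  [0, 0, -0.4],
  [0, 0, -0.6],
  [0, 0, -0.75],
  [0, 0, -0.8],
], roll=[0, 0, 0, 0, 0], jaw=[1, 1, 1, 1, 1])

```text
time: 18.15
ee_pos: [0.6846, -0.0916, 0.2109]
orientation: [[1.0, 0.002, 0.006], [0.002, -1.0, -0.001], [0.006, 0.001, -1.0]]
ft_force: [0.6, 0.5, 0.6]
finger_gap: 0.0911
grip_force: 0.0
```

Run:
```python
from h import *
plan(); print(r.read_state()['ft_force'])
d=wristcam();d2=r.get_image('top'); im=np.hstack([d['pixels'][:,:,::-1][:, 100:400], cv2.resize(d2['pixels'][145:265,130:230],(480,576),interpolation=cv2.INTER_CUBIC)[:384*2,:,::-1][:384]])
im=np.zeros((576,780,3),np.uint8); im[:384,:300]=d['pixels'][:,100:400,::-1]; im[:,300:]=cv2.resize(d2['pixels'][145:265,130:230],(480,576),interpolation=cv2.INTER_CUBIC)[:,:,::-1]
cv2.imwrite('pics/w7.png',im);np.savez('cal_w7',mtx=d['mtx'],R=d['R'],t=d['t'])
```

```text
[ 0.6846 -0.0916  0.2109] yaw 0.09 gap 0.0911 t 18.15
[0.63629174 0.50152066 0.57808538]
```

View pics/w7.png

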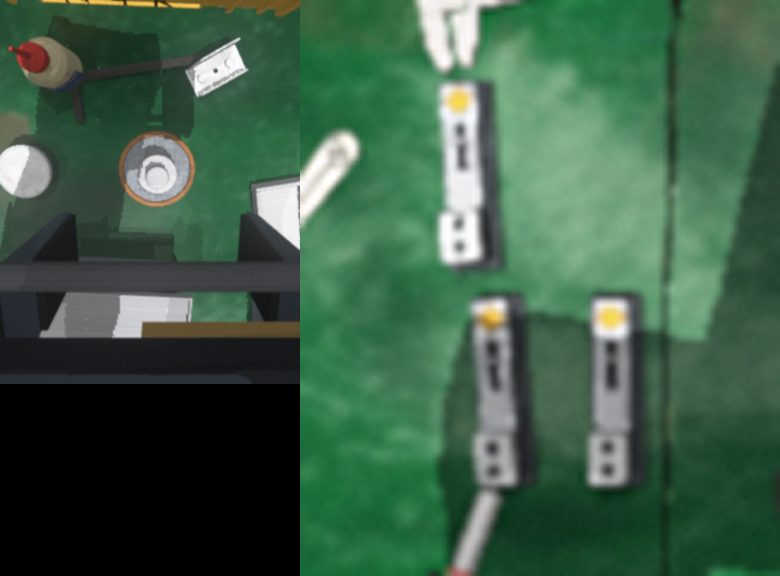

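Weight is back upright on its stand; the three lifters lie unmoved — block tops at (459,236), (493,459), (608,459) and brass buttons at (458,100), (491,316), (610,316) in the crop.

```bash
cat >> h.py <<'E'
def buttons(cam='top'):
    "brass button centroids (raw px) and world at z"
    d=r.get_image(cam) if cam!='wrist' else wristcam(); px=d['pixels']
    h=cv2.cvtColor(px,cv2.COLOR_RGB2HSV); m=cv2.inRange(h,(15,110,90),(32,255,255))
    n,_,st,c=cv2.connectedComponentsWithStats(m)
    return px,d,[(c[i],st[i,4]) for i in range(1,n) if 4<st[i,4]<(60 if cam=='top' else 900)]
E
python3 - <<'E'
from h import *
f=lambda u,v:(130+(u-300)/4.8-.5+.1,145+v/4.8-.5+.1)
for n,k,b in [('L1',(459,236),(458,100)),('L2',(493,459),(491,316)),('L3',(608,459),(610,316))]:
    K=w('top',f(*k),.043,False);B=w('top',f(*b),.030,False);D=B-K;print(n,K.round(4),B.round(4),'len',np.hypot(*D[:2]).round(4),'yaw',np.degrees(np.arctan2(D[1],D[0])).round(1))
px,d,bs=buttons()
np.save('top7.npy',px)
for c,a in bs:
    X=w('top',c,.03,False)
    if .35<X[0]<.7 and -.1<X[1]<.4: print(c.round(1),a,X.round(3))
plan((.402,.206,.2))
E
```

```text
L1 [0.5307 0.2971 0.043 ] [0.6161 0.3    0.03  ] len 0.0855 yaw 2.0
L2 [0.3947 0.2781 0.043 ] [0.4815 0.2813 0.03  ] len 0.0868 yaw 2.1
L3 [0.3929 0.2083 0.043 ] [0.4795 0.2078 0.03  ] len 0.0866 yaw -0.3
[278.7 134.7] 6 [ 0.699 -0.049  0.03 ]
[162.5 165.5] 12 [0.616 0.3   0.03 ]
[194.3 210.8] 12 [0.479 0.207 0.03 ]
[169.2 211.2] 13 [0.479 0.282 0.03 ]
[ 0.6827 -0.0913  0.2058] yaw 0.09 gap 0.0914 t 18.3
[-1.868 -1.985  0.037]
```

Request:
send_rows([
  [-0.15, -0.15, 0],
  [-0.3, -0.3, 0],
  [-0.45, -0.47, 0],
  [-0.6, -0.62, 0],
  [-0.75, -0.8, 0],
], roll=[0, 0, 0, 0, 0], jaw=[1, 1, 1, 1, 1])

```text
time: 18.72
ee_pos: [0.5678, 0.029, 0.2034]
orientation: [[1.0, 0.001, -0.003], [0.001, -1.0, -0.0], [-0.003, 0.0, -1.0]]
ft_force: [1.4, 0.2, 0.5]
finger_gap: 0.0911
grip_force: 0.0
```

Request:
send_rows([
  [-0.15, -0.15, 0],
  [-0.3, -0.3, 0],
  [-0.45, -0.47, 0],
  [-0.6, -0.62, 0],
  [-0.75, -0.8, 0],
], roll=[0, 0, 0, 0, 0], jaw=[1, 1, 0.8, 0.7, 0.7])

```text
time: 19.13
ee_pos: [0.4551, 0.1486, 0.2038]
orientation: [[1.0, 0.001, -0.003], [0.001, -1.0, -0.001], [-0.003, 0.001, -1.0]]
ft_force: [0.9, 0.8, 1.1]
finger_gap: 0.0742
grip_force: 0.0
```

Request:
send_rows([
  [-0.15, -0.15, 0],
  [-0.3, -0.3, 0.1],
  [-0.42, -0.39, 0.2],
  [-0.42, -0.39, 0.3],
  [-0.42, -0.39, 0.4],
], roll=[0, 0, 0, 0, 0], jaw=[0.7, 0.7, 0.7, 0.7, 0.7])

```text
time: 19.55
ee_pos: [0.3922, 0.207, 0.1435]
orientation: [[1.0, 0.004, -0.002], [0.004, -1.0, -0.001], [-0.002, 0.001, -1.0]]
ft_force: [0.4, 0.5, 0.2]
finger_gap: 0.0636
grip_force: 0.0
```

Run:
```python
from h import *
plan((.394,.208,.04))
px,d,bs=buttons('wrist'); cv2.imwrite('wr8.png',px[:,:,::-1])
for c,a in bs: print(c.round(0),a,w(d,c,.03,False).round(4))
```

```text
[0.3922 0.207  0.1435] yaw 0.21 gap 0.0636 t 19.55
[ 0.013 -0.008  0.69 ]
[175.  91.] 167 [0.4798 0.2833 0.03  ]
[255.  93.] 167 [0.4788 0.2095 0.03  ]
[123. 277.] 595 [0.2891 0.3513 0.03  ]
[392. 277.] 625 [0.2899 0.0619 0.03  ]
```

Request:
send_rows([
  [0.01, -0.01, 0.2],
  [0.01, -0.01, 0.4],
  [0.01, -0.01, 0.55],
  [0.01, -0.01, 0.7],
  [0.01, -0.01, 0.75],
], roll=[0, 0, 0, 0, 0], jaw=[0.7, 0.7, 0.7, 0.7, 0.7])

```text
time: 20.02
ee_pos: [0.3935, 0.207, 0.0298]
orientation: [[1.0, 0.001, -0.005], [0.001, -1.0, -0.002], [-0.005, 0.002, -1.0]]
ft_force: [-0.5, -0.3, -0.6]
finger_gap: 0.064
grip_force: 0.0
```

Request:
send_rows([
  [0, 0, 0.03],
  [0, 0, 0.06],
  [0, 0, 0.1],
  [0, 0, 0.14],
  [0, 0, 0.17],
], roll=[0, 0, 0, 0, 0], jaw=[0.7, 0.7, 0.7, 0.7, 0.7])

```text
time: 20.43
ee_pos: [0.3962, 0.2084, 0.0075]
orientation: [[1.0, 0.002, 0.001], [0.002, -1.0, 0.0], [0.001, -0.0, -1.0]]
ft_force: [-1.2, 0.1, -0.3]
finger_gap: 0.0639
grip_force: 0.0
```

Run:
```python
from h import *
plan((.394,.209,.005)); print(r.read_state()['ft_force'])
d=wristcam();d2=r.get_image('scene'); px=cv2.resize(d2['pixels'][205:295,140:260],(480,360),interpolation=cv2.INTER_CUBIC)
im=np.zeros((384,780,3),np.uint8); im[:384,:300]=d['pixels'][:,100:400,::-1]; im[:360,300:]=px[:,:,::-1]
cv2.imwrite('pics/w8.png',im);np.savez('cal_w8',mtx=d['mtx'],R=d['R'],t=d['t'])
```

```text
[0.3962 0.2084 0.0075] yaw 0.09 gap 0.0639 t 20.43
[-0.015 -0.004  0.016]
[-1.20924819  0.13317283 -0.34358764]
```

View pics/w8.png

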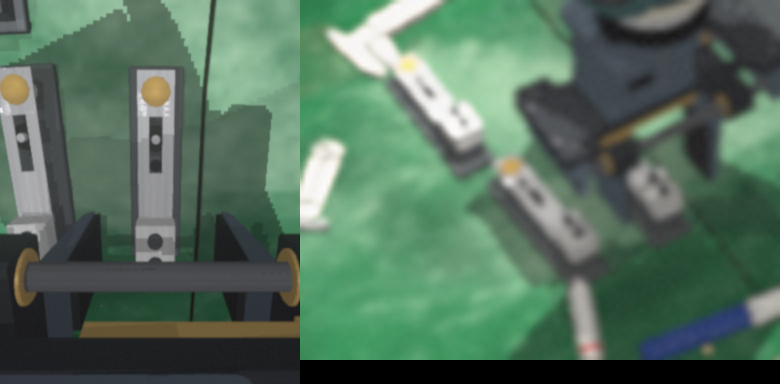

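Lifter 3 lies straight between the open fingers (block at x≈155, button (155,92)); tips flank the block. Close and lift.

Request:
send_rows([
  [-0.01, 0, 0.015],
  [-0.01, 0, 0.015],
  [-0.01, 0, 0.015],
  [-0.01, 0, 0.015],
  [-0.01, 0, 0.015],
], roll=[0, 0, 0, 0, 0], jaw=[0.1, 0.1, 0.1, 0.1, 0.1])

```text
time: 20.95
ee_pos: [0.3944, 0.2082, 0.0054]
orientation: [[1.0, 0.002, 0.0], [0.002, -1.0, 0.0], [0.0, -0.0, -1.0]]
ft_force: [0.2, 0.2, 0.3]
finger_gap: 0.0335
grip_force: 0.0
```

Request:
send_rows([
  [0, 0, 0],
  [0, 0, 0],
  [0, 0, 0],
  [0, 0, 0],
  [0, 0, 0],
], roll=[0, 0, 0, 0, 0], jaw=[0.1, 0.1, 0.1, 0.1, 0.1])

```text
time: 21.37
ee_pos: [0.3944, 0.2082, 0.0053]
orientation: [[1.0, 0.002, 0.0], [0.002, -1.0, 0.0], [0.0, -0.0, -1.0]]
ft_force: [0.0, 0.8, 1.8]
finger_gap: 0.0217
grip_force: 30.0
```

Request:
send_rows([
  [0, 0, 0],
  [0, 0, 0],
  [0, 0, -0.05],
  [0, 0, -0.15],
  [0, 0, -0.25],
], roll=[0, 0, 0, 0, 0], jaw=[0.1, 0.1, 0.1, 0.1, 0.1])

```text
time: 21.78
ee_pos: [0.3936, 0.2078, 0.043]
orientation: [[1.0, 0.002, -0.002], [0.002, -1.0, -0.001], [-0.002, 0.001, -1.0]]
ft_force: [-0.4, 0.1, -3.0]
finger_gap: 0.0217
grip_force: 30.0
```

Request:
send_rows([
  [0, 0, -0.2],
  [0, 0, -0.4],
  [0, 0, -0.6],
  [0, 0, -0.8],
  [0, 0, -0.8],
], roll=[0, 0, 0, 0, 0], jaw=[0.1, 0.1, 0.1, 0.1, 0.1])

```text
time: 22.2
ee_pos: [0.3967, 0.2093, 0.1681]
orientation: [[1.0, 0.002, 0.007], [0.002, -1.0, 0.003], [0.007, -0.003, -1.0]]
ft_force: [2.0, 0.5, -0.9]
finger_gap: 0.0216
grip_force: 30.0
```

Run:
```python
from h import *
plan((.457,-.042,.165)); print(r.read_state()['ft_force'])
px,d,bs=buttons('wrist')
for c,a in bs: print(c.round(0),a,w(d,c,.155+.03,False).round(4))
```

```text
[0.3967 0.2093 0.1681] yaw 0.09 gap 0.0216 t 22.2
[0.399 1.676 0.018]
[ 2.01994637  0.49294864 -0.90010984]
[257.  87.] 609 [0.4815 0.2097 0.185 ]
[184.  98.] 136 [0.4756 0.2492 0.185 ]
[311. 277.] 312 [0.3687 0.176  0.185 ]
[204. 279.] 284 [0.3668 0.2428 0.185 ]
```

Request:
send_rows([
  [0.04, 0.12, 0],
  [0.08, 0.3, 0],
  [0.12, 0.5, 0],
  [0.16, 0.7, 0],
  [0.2, 0.9, 0],
], roll=[0, 0, 0, 0, 0], jaw=[0.1, 0.1, 0.1, 0.1, 0.1])

```text
time: 22.67
ee_pos: [0.4235, 0.0718, 0.1615]
orientation: [[1.0, 0.002, -0.002], [0.002, -1.0, -0.0], [-0.002, 0.0, -1.0]]
ft_force: [0.4, 0.4, -3.0]
finger_gap: 0.0216
grip_force: 30.0
```

Request:
send_rows([
  [0.05, 0.2, 0],
  [0.1, 0.4, 0],
  [0.15, 0.6, 0],
  [0.2, 0.7, 0],
  [0.2, 0.775, 0],
], roll=[0, 0, 0, 0, 0], jaw=[0.1, 0.1, 0.1, 0.1, 0.1])

```text
time: 23.08
ee_pos: [0.4547, -0.0446, 0.1617]
orientation: [[1.0, -0.0, -0.001], [-0.0, -1.0, 0.0], [-0.001, -0.0, -1.0]]
ft_force: [-0.5, 0.2, -1.7]
finger_gap: 0.0218
grip_force: 30.0
```

Request:
send_rows([
  [0, 0, 0.1],
  [0, 0, 0.2],
  [0, 0, 0.27],
  [0, 0, 0.3],
  [0, 0, 0.3],
], roll=[0, 0, 0, 0, 0], jaw=[0.1, 0.1, 0.1, 0.1, 0.1])

```text
time: 23.5
ee_pos: [0.4535, -0.0425, 0.1164]
orientation: [[1.0, 0.002, -0.003], [0.002, -1.0, 0.0], [-0.003, -0.0, -1.0]]
ft_force: [-0.4, 1.4, -2.2]
finger_gap: 0.0218
grip_force: 30.0
```

Run:
```python
from h import *
plan((.455,-.0425,.112)); print(r.read_state()['ft_force'])
```

```text
[ 0.4535 -0.0425  0.1164] yaw 0.12 gap 0.0218 t 23.5
[0.01  0.    0.029]
[-0.39108173  1.37721296 -2.20312346]
```

Request:
send_rows([
  [0.005, 0, 0.02],
  [0.01, 0, 0.03],
  [0.01, 0, 0.03],
  [0.01, 0, 0.03],
  [0.01, 0, 0.03],
], roll=[0, 0, 0, 0, 0], jaw=[0.1, 0.1, 0.1, 0.3, 0.5])

```text
time: 23.92
ee_pos: [0.4566, -0.043, 0.1137]
orientation: [[1.0, 0.002, 0.001], [0.002, -1.0, -0.0], [0.001, 0.0, -1.0]]
ft_force: [-0.2, -0.2, -1.0]
finger_gap: 0.0314
grip_force: 0.0
```

Request:
send_rows([
  [0, 0, 0],
  [0, 0, 0],
  [0, 0, 0],
  [0, 0, -0.1],
  [0, 0, -0.2],
], roll=[0, 0, 0, 0, 0], jaw=[0.5, 0.5, 0.5, 0.5, 0.5])

```text
time: 24.33
ee_pos: [0.4555, -0.0429, 0.143]
orientation: [[1.0, 0.001, -0.002], [0.001, -1.0, 0.0], [-0.002, -0.0, -1.0]]
ft_force: [0.4, 0.1, -0.0]
finger_gap: 0.0456
grip_force: 0.0
```

Request:
send_rows([
  [0, 0, -0.1],
  [0, 0, -0.2],
  [0.1, 0, -0.2],
  [0.3, 0, -0.2],
  [0.5, 0, -0.2],
], roll=[0, 0, 0, 0, 0], jaw=[0.5, 0.5, 0.2, 0, 0])

```text
time: 24.75
ee_pos: [0.5321, -0.0429, 0.1738]
orientation: [[1.0, 0.001, 0.001], [0.001, -1.0, -0.0], [0.001, 0.0, -1.0]]
ft_force: [-0.4, -0.2, 0.7]
finger_gap: 0.0285
grip_force: 0.0
```

Request:
send_rows([
  [0.12, 0, 0],
  [0.12, 0, 0],
  [0.12, 0, 0],
  [0.12, 0, 0.1],
  [0.12, 0, 0.2],
], roll=[0, 0, 0, 0, 0], jaw=[0, 0, 0, 0, 0], force=15)

```text
time: 25.17
ee_pos: [0.5487, -0.0428, 0.1433]
orientation: [[1.0, 0.002, 0.001], [0.002, -1.0, -0.0], [0.001, 0.0, -1.0]]
ft_force: [0.3, -0.0, -0.7]
finger_gap: 0.0004
grip_force: 0.0
```

Request:
send_rows([
  [0, 0, 0.02],
  [0, 0, 0.04],
  [0, 0, 0.05],
  [0, 0, 0.05],
  [0, 0, 0.05],
], roll=[0, 0, 0, 0, 0], jaw=[0, 0, 0, 0, 0])

```text
time: 25.58
ee_pos: [0.5494, -0.0429, 0.1363]
orientation: [[1.0, 0.001, 0.001], [0.001, -1.0, -0.0], [0.001, 0.0, -1.0]]
ft_force: [0.0, 0.4, -0.2]
finger_gap: 0.0004
grip_force: 0.0
```

Run:
```python
from h import *
plan((.548,-.0425,.1156)); print(r.read_state()['ft_force'])
d=wristcam();d2=r.get_image('scene'); px=cv2.resize(d2['pixels'][130:240,230:345],(480,459),interpolation=cv2.INTER_CUBIC)
im=np.zeros((459,780,3),np.uint8); im[:384,:300]=d['pixels'][:,100:400,::-1]; im[:,300:]=px[:,:,::-1]
cv2.imwrite('pics/w9.png',im);np.savez('cal_w9',mtx=d['mtx'],R=d['R'],t=d['t'])
```

```text
[ 0.5494 -0.0429  0.1363] yaw 0.09 gap 0.0004 t 25.58
[-0.009 -0.002  0.138]
[ 0.02656764  0.37536955 -0.21951858]
```

View pics/w9.png

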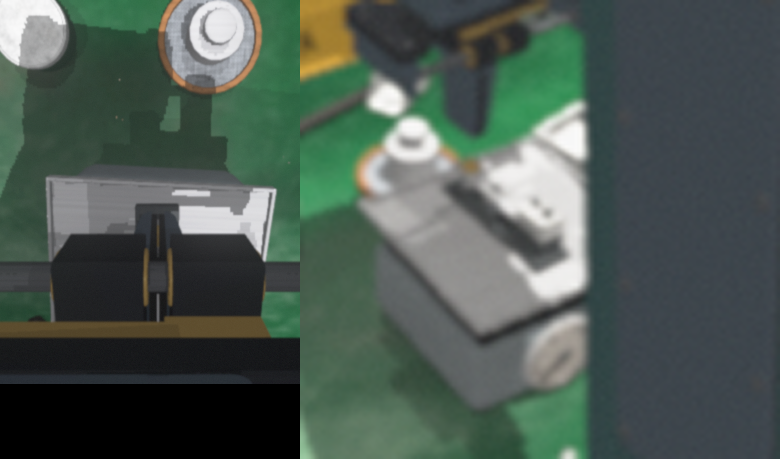

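The lifter stands on the pan with shut fingertips poised above the button; weight upright in its stand. Press slowly.

Request:
send_rows([
  [0, 0, 0.03],
  [0, 0, 0.06],
  [0, 0, 0.09],
  [0, 0, 0.12],
  [0, 0, 0.12],
], roll=[0, 0, 0, 0, 0], jaw=[0, 0, 0, 0, 0])

```text
time: 26.1
ee_pos: [0.5485, -0.0427, 0.1165]
orientation: [[1.0, 0.001, -0.002], [0.001, -1.0, 0.0], [-0.002, -0.0, -1.0]]
ft_force: [-0.2, -1.1, -0.3]
finger_gap: 0.0002
grip_force: 0.0
```

Request:
send_rows([
  [0, 0, 0.02],
  [0, 0, 0.02],
  [0, 0, 0.02],
], roll=[0, 0, 0], jaw=[0, 0, 0])

```text
time: 26.35
ee_pos: [0.5492, -0.0428, 0.1146]
orientation: [[1.0, 0.002, -0.0], [0.002, -1.0, 0.0], [-0.0, -0.0, -1.0]]
ft_force: [0.2, 0.4, -0.2]
finger_gap: 0.0006
grip_force: 0.0
```

Request:
send_rows([
  [0, 0, 0.02],
  [0, 0, 0.02],
  [0, 0, 0.02],
], roll=[0, 0, 0], jaw=[0, 0, 0])

```text
time: 26.6
ee_pos: [0.5491, -0.0428, 0.1116]
orientation: [[1.0, 0.002, -0.0], [0.002, -1.0, 0.0], [-0.0, -0.0, -1.0]]
ft_force: [-0.2, -0.5, 0.2]
finger_gap: 0.0005
grip_force: 0.0
```

Request:
send_rows([
  [0, 0, 0.02],
  [0, 0, 0.02],
  [0, 0, 0.02],
], roll=[0, 0, 0], jaw=[0, 0, 0])

```text
time: 26.85
ee_pos: [0.5491, -0.0428, 0.1085]
orientation: [[1.0, 0.002, -0.0], [0.002, -1.0, 0.0], [-0.0, -0.0, -1.0]]
ft_force: [0.0, 0.0, -0.8]
finger_gap: 0.0006
grip_force: 0.0
```

Request:
send_rows([
  [0, 0, 0.015],
  [0, 0, 0.015],
  [0, 0, 0.015],
], roll=[0, 0, 0], jaw=[0, 0, 0])

```text
time: 27.1
ee_pos: [0.5492, -0.0428, 0.1064]
orientation: [[1.0, 0.002, 0.0], [0.002, -1.0, -0.0], [0.0, 0.0, -1.0]]
ft_force: [-1.5, 0.3, 0.9]
finger_gap: 0.0001
grip_force: 0.4
```

Request:
send_rows([
  [0, 0, 0.015],
  [0, 0, 0.015],
  [0, 0, 0.015],
], roll=[0, 0, 0], jaw=[0, 0, 0])

```text
time: 27.35
ee_pos: [0.5493, -0.0428, 0.1042]
orientation: [[1.0, 0.002, 0.0], [0.002, -1.0, 0.0], [0.0, -0.0, -1.0]]
ft_force: [0.0, 0.7, 1.7]
finger_gap: 0.0004
grip_force: 0.8
```

Run:
```python
from h import *
plan(); d=r.get_image('scene')
np.save('sc_press.npy',d['pixels'])
for z in (.12,.13,.14): print(z,[proj('scene',(.549+dx,-.0428+.0135,z)).round(1) for dx in(-.016,.016)])
for z in (.148,.157,.166): print('before',z,[proj('scene',(.549+dx,-.0428+.0135,z)).round(1) for dx in(-.016,.016)])
```

```text
[ 0.5493 -0.0428  0.1042] yaw 0.09 gap 0.0004 t 27.35
0.12 [array([268.3, 175.1]), array([262.5, 170. ])]
0.13 [array([268.4, 172.7]), array([262.6, 167.6])]
0.14 [array([268.6, 170.2]), array([262.7, 165.1])]
before 0.148 [array([268.7, 168.3]), array([262.8, 163.2])]
before 0.157 [array([268.8, 166. ]), array([262.9, 160.9])]
before 0.166 [array([268.9, 163.8]), array([263. , 158.7])]
```

Request:
send_rows([
  [0, 0, 0.013],
  [0, 0, 0.026],
  [0, 0, 0.04],
  [0, 0, 0.04],
  [0, 0, 0.04],
], roll=[0, 0, 0, 0, 0], jaw=[0, 0, 0, 0, 0])

```text
time: 27.82
ee_pos: [0.5492, -0.0428, 0.0981]
orientation: [[1.0, 0.001, -0.0], [0.001, -1.0, 0.0], [-0.0, -0.0, -1.0]]
ft_force: [0.7, 0.4, 3.6]
finger_gap: 0.0008
grip_force: 1.8
```

Request:
send_rows([
  [0, 0, 0.01],
  [0, 0, 0.02],
  [0, 0, 0.02],
  [0, 0, 0.02],
], roll=[0, 0, 0, 0], jaw=[0, 0, 0, 0])

```text
time: 28.15
ee_pos: [0.5491, -0.0428, 0.0951]
orientation: [[1.0, 0.002, -0.0], [0.002, -1.0, -0.0], [-0.0, 0.0, -1.0]]
ft_force: [-1.4, 0.4, 5.1]
finger_gap: 0.0001
grip_force: 2.3
```

Request:
send_rows([
  [0, 0, 0.01],
  [0, 0, 0.02],
  [0, 0, 0.02],
  [0, 0, 0.02],
], roll=[0, 0, 0, 0], jaw=[0, 0, 0, 0])

```text
time: 28.48
ee_pos: [0.549, -0.0428, 0.0922]
orientation: [[1.0, 0.002, -0.0], [0.002, -1.0, 0.0], [-0.0, -0.0, -1.0]]
ft_force: [-2.0, -0.3, 5.2]
finger_gap: 0.0009
grip_force: 2.9
```

Request:
send_rows([
  [0, 0, 0.01],
  [0, 0, 0.02],
  [0, 0, 0.02],
  [0, 0, 0.02],
], roll=[0, 0, 0, 0], jaw=[0, 0, 0, 0])

```text
time: 28.82
ee_pos: [0.549, -0.0428, 0.0893]
orientation: [[1.0, 0.002, -0.001], [0.002, -1.0, 0.0], [-0.001, -0.0, -1.0]]
ft_force: [-3.3, -0.2, 9.0]
finger_gap: 0.0004
grip_force: 4.2
```

Request:
send_rows([
  [0, 0, 0.01],
  [0, 0, 0.02],
  [0, 0, 0.02],
  [0, 0, 0.02],
], roll=[0, 0, 0, 0], jaw=[0, 0, 0, 0])

```text
time: 29.15
ee_pos: [0.549, -0.0428, 0.0864]
orientation: [[1.0, 0.002, -0.001], [0.002, -1.0, 0.0], [-0.001, -0.0, -1.0]]
ft_force: [-3.7, -0.3, 11.5]
finger_gap: 0.0008
grip_force: 5.7
```

Run:
```python
from h import *
plan();F=[];G=[]
for i in range(2):
    d=r.get_image('scene'); s=r.read_state(); F.append(s['ft_force'][2]);G.append(s['grip_force'])
print(F,G)
```

```text
[ 0.549  -0.0428  0.0864] yaw 0.09 gap 0.0008 t 29.15
[np.float64(11.300021336534803), np.float64(11.453220208943268)] [5.681439571089868, 5.676717889618885]
```

Force knee at ~6 N (slope 0.35→1 N/mm): lifter 3 is tired and on its stop. Lift off and regrip for the scrap box.

Request:
send_rows([
  [0, 0, -0.1],
  [0, 0, -0.25],
  [0, 0, -0.4],
  [0, 0, -0.5],
  [0, 0, -0.52],
], roll=[0, 0, 0, 0, 0], jaw=[0, 0, 0, 0, 0])

```text
time: 29.67
ee_pos: [0.5505, -0.0429, 0.1666]
orientation: [[1.0, 0.002, 0.003], [0.002, -1.0, -0.0], [0.003, 0.0, -1.0]]
ft_force: [0.5, 0.0, 0.1]
finger_gap: 0.0007
grip_force: 0.0
```

Request:
send_rows([
  [-0.15, 0, 0],
  [-0.3, 0, 0],
  [-0.45, 0, 0],
  [-0.6, 0, 0],
  [-0.62, 0, 0],
], roll=[0, 0, 0, 0, 0], jaw=[0.3, 0.6, 0.6, 0.6, 0.6])

```text
time: 30.08
ee_pos: [0.4525, -0.0427, 0.1627]
orientation: [[1.0, 0.001, -0.003], [0.001, -1.0, 0.0], [-0.003, -0.0, -1.0]]
ft_force: [0.3, -0.4, 0.3]
finger_gap: 0.0305
grip_force: 0.0
```

Request:
send_rows([
  [0, 0, 0],
  [0, 0, 0],
  [0, 0, 0],
  [0, 0, 0.1],
  [0, 0, 0.2],
], roll=[0, 0, 0, 0, 0], jaw=[0.6, 0.6, 0.6, 0.6, 0.6])

```text
time: 30.5
ee_pos: [0.4578, -0.0431, 0.1343]
orientation: [[1.0, 0.002, 0.002], [0.002, -1.0, -0.0], [0.002, 0.0, -1.0]]
ft_force: [-0.4, -0.0, -0.1]
finger_gap: 0.0546
grip_force: 0.0
```

Run:
```python
from h import *
plan((.4555,-.0425,.104))
px,d,bs=buttons('wrist')
for c,a in bs: print(c.round(0),a,w(d,c,.1066+.03,False).round(4))
```

```text
[ 0.4578 -0.0431  0.1343] yaw 0.09 gap 0.0546 t 30.5
[-0.016 -0.004  0.202]
[256.  92.] 446 [ 0.541  -0.0424  0.1366]
[379. 279.] 211 [ 0.4195 -0.1251  0.1366]
[137. 280.] 217 [0.4192 0.0389 0.1366]
[311. 314.] 342 [ 0.3925 -0.0806  0.1366]
[283. 326.] 6 [ 0.3831 -0.0608  0.1366]
[297. 326.] 8 [ 0.3829 -0.0709  0.1366]
[324. 327.] 9 [ 0.3824 -0.0904  0.1366]
[310. 327.] 7 [ 0.3817 -0.0802  0.1366]
[321. 329.] 5 [ 0.3805 -0.0879  0.1366]
[289. 330.] 9 [ 0.3798 -0.0656  0.1366]
[298. 330.] 10 [ 0.3792 -0.0714  0.1366]
[330. 330.] 6 [ 0.3794 -0.0942  0.1366]
[282. 333.] 6 [ 0.3771 -0.0604  0.1366]
```

Request:
send_rows([
  [-0.01, 0, 0.07],
  [-0.01, 0, 0.14],
  [-0.01, 0, 0.2],
  [-0.01, 0, 0.2],
  [-0.01, 0, 0.2],
], roll=[0, 0, 0, 0, 0], jaw=[0.6, 0.6, 0.6, 0.1, 0.1], force=30)

```text
time: 30.97
ee_pos: [0.4545, -0.0429, 0.1038]
orientation: [[1.0, 0.002, -0.001], [0.002, -1.0, 0.0], [-0.001, -0.0, -1.0]]
ft_force: [-0.4, -0.2, 0.2]
finger_gap: 0.0442
grip_force: 0.0
```

Request:
send_rows([
  [0, 0, 0],
  [0, 0, 0],
  [0, 0, 0],
  [0, 0, 0],
  [0, 0, 0],
], roll=[0, 0, 0, 0, 0], jaw=[0.1, 0.1, 0.1, 0.1, 0.1])

```text
time: 31.38
ee_pos: [0.455, -0.043, 0.1045]
orientation: [[1.0, 0.002, 0.001], [0.002, -1.0, -0.0], [0.001, 0.0, -1.0]]
ft_force: [0.9, 0.2, 1.0]
finger_gap: 0.0217
grip_force: 30.0
```

Request:
send_rows([
  [0, 0, 0],
  [0, 0, -0.05],
  [0, 0, -0.15],
  [0, 0, -0.3],
  [0, 0, -0.4],
], roll=[0, 0, 0, 0, 0], jaw=[0.1, 0.1, 0.1, 0.1, 0.1])

```text
time: 31.8
ee_pos: [0.4546, -0.043, 0.1658]
orientation: [[1.0, 0.002, -0.0], [0.002, -1.0, 0.0], [-0.0, -0.0, -1.0]]
ft_force: [-0.2, -0.0, -1.8]
finger_gap: 0.0218
grip_force: 30.0
```

Request:
send_rows([
  [-0.04, 0.15, 0],
  [-0.08, 0.35, 0],
  [-0.12, 0.55, 0],
  [-0.18, 0.8, 0],
  [-0.24, 1, 0],
], roll=[0, 0, 0, 0, 0], jaw=[0.1, 0.1, 0.1, 0.1, 0.1])

```text
time: 32.22
ee_pos: [0.4183, -0.1948, 0.1648]
orientation: [[1.0, 0.002, 0.0], [0.002, -1.0, -0.0], [0.0, 0.0, -1.0]]
ft_force: [0.6, 1.0, -3.5]
finger_gap: 0.0221
grip_force: 30.0
```

Request:
send_rows([
  [-0.04, 0.25, 0],
  [-0.08, 0.5, 0],
  [-0.16, 0.75, 0],
  [-0.24, 0.95, 0],
  [-0.24, 1, 0],
], roll=[0, 0, 0, 0, 0], jaw=[0.1, 0.1, 0.1, 0.1, 0.1])

```text
time: 32.63
ee_pos: [0.3815, -0.3465, 0.1647]
orientation: [[1.0, -0.001, -0.0], [-0.001, -1.0, -0.001], [-0.0, 0.001, -1.0]]
ft_force: [0.6, -0.2, -3.1]
finger_gap: 0.0217
grip_force: 30.0
```

Run:
```python
from h import *
plan((.383,-.345,.009)); print(r.read_state()['ft_force'])
d=wristcam(); cv2.imwrite('wr10.png',d['pixels'][:,:,::-1]);np.savez('cal_w10',mtx=d['mtx'],R=d['R'],t=d['t'])
d=r.get_image('top'); cv2.imwrite('top10.png',d['pixels'][:,:,::-1])
```

```text
[ 0.3815 -0.3465  0.1647] yaw -0.05 gap 0.0217 t 32.63
[ 0.01  -0.01   1.038]
[ 0.60327556 -0.23625011 -3.09262358]
```

Request:
send_rows([
  [0.01, -0.01, 0.15],
  [0.01, -0.01, 0.35],
  [0.01, -0.01, 0.55],
  [0.01, -0.01, 0.7],
  [0.01, -0.01, 0.8],
], roll=[0, 0, 0, 0, 0], jaw=[0.1, 0.1, 0.1, 0.1, 0.1])

```text
time: 33.15
ee_pos: [0.3841, -0.3393, 0.0421]
orientation: [[1.0, 0.003, -0.002], [0.003, -1.0, 0.002], [-0.002, -0.002, -1.0]]
ft_force: [-0.3, 0.8, -2.0]
finger_gap: 0.0216
grip_force: 30.0
```

Request:
send_rows([
  [0, 0, 0.08],
  [0, 0, 0.16],
  [0, 0, 0.22],
  [0, 0, 0.24],
  [0, 0, 0.24],
], roll=[0, 0, 0, 0, 0], jaw=[0.1, 0.1, 0.1, 0.1, 0.1])

```text
time: 33.57
ee_pos: [0.3847, -0.3413, 0.0079]
orientation: [[1.0, 0.002, -0.0], [0.002, -1.0, 0.0], [-0.0, -0.0, -1.0]]
ft_force: [-1.3, -0.3, -1.7]
finger_gap: 0.0217
grip_force: 30.0
```

Request:
send_rows([
  [0, 0, 0],
  [0, 0, 0],
  [0, 0, 0],
  [0, 0, 0],
  [0, 0, 0],
], roll=[0, 0, 0, 0, 0], jaw=[0.4, 0.4, 0.4, 0.4, 0.4])

```text
time: 33.98
ee_pos: [0.3849, -0.3418, 0.0086]
orientation: [[1.0, 0.001, 0.001], [0.001, -1.0, -0.001], [0.001, 0.001, -1.0]]
ft_force: [1.2, -0.6, 0.5]
finger_gap: 0.0365
grip_force: 0.0
```

Request:
send_rows([
  [0, 0, -0.15],
  [0, 0, -0.35],
  [0, 0, -0.55],
  [0, 0, -0.75],
  [0, 0, -0.95],
], roll=[0, 0, 0, 0, 0], jaw=[0.4, 0.4, 0.4, 0.4, 0.4])

```text
time: 34.4
ee_pos: [0.3845, -0.3414, 0.1523]
orientation: [[1.0, 0.001, 0.0], [0.001, -1.0, -0.0], [0.0, 0.0, -1.0]]
ft_force: [0.3, 0.2, 0.6]
finger_gap: 0.0367
grip_force: 0.0
```

Run:
```python
from h import *
plan(); print(r.read_state()['ft_force'])
px,d,bs=buttons('wrist')
for c,a in bs[:3]: print(c.round(0),a,w(d,c,.034,False).round(4))
px,d,bs=buttons()
for c,a in bs:
    X=w('top',c,.03,False)
    if .35<X[0]<.7 and -.1<X[1]<.4: print(c.round(1),a,X.round(3))
```

```text
[ 0.3845 -0.3414  0.1523] yaw 0.09 gap 0.0367 t 34.4
[0.30324482 0.16149685 0.61425659]
[258.  94.] 154 [ 0.4708 -0.3416  0.034 ]
[342. 228.] 379 [ 0.3371 -0.4293  0.034 ]
[287. 245.] 285 [ 0.3178 -0.3721  0.034 ]
[290. 156.] 5 [ 0.634 -0.081  0.03 ]
[162.5 165.5] 12 [0.616 0.3   0.03 ]
[169.3 211.1] 14 [0.479 0.282 0.03 ]
```

Lifter 3 is flat in the scrap box (button at wrist (258,94)). Next lifter 2.

Request:
send_rows([
  [0.1, -0.15, 0],
  [0.25, -0.35, 0],
  [0.4, -0.55, 0],
  [0.5, -0.8, 0],
  [0.55, -1, 0],
], roll=[0, 0, 0, 0, 0], jaw=[0.7, 0.7, 0.7, 0.7, 0.7])

```text
time: 34.92
ee_pos: [0.4679, -0.1894, 0.1503]
orientation: [[1.0, 0.002, 0.0], [0.002, -1.0, 0.0], [0.0, -0.0, -1.0]]
ft_force: [0.1, -0.5, 0.6]
finger_gap: 0.0633
grip_force: 0.0
```

Request:
send_rows([
  [0, -0.25, 0],
  [0, -0.5, 0],
  [0, -0.75, 0],
  [0, -1, 0],
], roll=[0, 0, 0, 0], jaw=[0.7, 0.7, 0.7, 0.7])

```text
time: 35.25
ee_pos: [0.4661, -0.0397, 0.1502]
orientation: [[1.0, 0.001, -0.0], [0.001, -1.0, 0.0], [-0.0, -0.0, -1.0]]
ft_force: [1.1, 0.5, 0.2]
finger_gap: 0.0638
grip_force: 0.0
```

Request:
send_rows([
  [0, -0.25, 0],
  [0, -0.5, 0],
  [0, -0.75, 0],
  [0, -1, 0],
], roll=[0, 0, 0, 0], jaw=[0.7, 0.7, 0.7, 0.7])

```text
time: 35.58
ee_pos: [0.4659, 0.1103, 0.1503]
orientation: [[1.0, 0.001, -0.0], [0.001, -1.0, -0.0], [-0.0, 0.0, -1.0]]
ft_force: [0.7, -0.7, 0.6]
finger_gap: 0.0638
grip_force: 0.0
```

Request:
send_rows([
  [-0.1, -0.25, 0],
  [-0.2, -0.5, 0],
  [-0.35, -0.75, 0],
  [-0.48, -1, 0],
  [-0.48, -1, 0],
], roll=[0, 0, 0, 0, 0], jaw=[0.7, 0.7, 0.7, 0.7, 0.7])

```text
time: 36.0
ee_pos: [0.3913, 0.2625, 0.1502]
orientation: [[1.0, 0.005, -0.001], [0.005, -1.0, 0.0], [-0.001, -0.0, -1.0]]
ft_force: [1.0, -0.7, 0.0]
finger_gap: 0.064
grip_force: 0.0
```

Request:
send_rows([
  [0, -0.14, 0],
  [0, -0.14, 0],
  [0, -0.14, 0.1],
  [0, -0.14, 0.2],
  [0, -0.14, 0.2],
], roll=[-0.02, -0.022, -0.022, -0.022, -0.022], jaw=[0.7, 0.7, 0.7, 0.7, 0.7])

```text
time: 36.42
ee_pos: [0.3929, 0.278, 0.1182]
orientation: [[0.999, 0.036, -0.003], [0.036, -0.999, -0.002], [-0.003, 0.002, -1.0]]
ft_force: [-1.0, -1.0, -1.2]
finger_gap: 0.0637
grip_force: 0.0
```

Run:
```python
from h import *
plan((.3945,.279,-.002)); print(r.read_state()['ft_force'])
px,d,bs=buttons('wrist')
for c,a in bs[:3]: print(c.round(0),a,w(d,c,.03,False).round(4))
```

```text
[0.3929 0.278  0.1182] yaw 2.04 gap 0.0637 t 36.42
[ 0.014 -0.008  0.801]
[-1.01763154 -0.98543205 -1.195758  ]
[254.  91.] 205 [0.4797 0.2841 0.03  ]
[123. 277.] 631 [0.2998 0.4074 0.03  ]
[392. 277.] 619 [0.3094 0.142  0.03  ]
```

Request:
send_rows([
  [0.01, -0.013, 0.15],
  [0.01, -0.013, 0.35],
  [0.01, -0.013, 0.55],
  [0.01, -0.013, 0.7],
  [0.01, -0.013, 0.75],
], roll=[0, 0, 0, 0, 0], jaw=[0.7, 0.7, 0.7, 0.7, 0.7])

```text
time: 36.88
ee_pos: [0.3946, 0.2803, 0.0061]
orientation: [[0.999, 0.035, -0.003], [0.035, -0.999, -0.002], [-0.003, 0.002, -1.0]]
ft_force: [-0.6, 0.0, -0.1]
finger_gap: 0.0637
grip_force: 0.0
```

Request:
send_rows([
  [0, 0, 0.03],
  [0, 0, 0.04],
  [0, 0, 0.04],
  [0, 0, 0.04],
  [0, 0, 0.04],
], roll=[0, 0, 0, 0, 0], jaw=[0.6, 0.4, 0.1, 0.1, 0.1])

```text
time: 37.3
ee_pos: [0.3963, 0.2819, 0.0033]
orientation: [[0.999, 0.036, 0.002], [0.036, -0.999, 0.001], [0.002, -0.001, -1.0]]
ft_force: [-0.3, -0.4, 0.3]
finger_gap: 0.0336
grip_force: 0.0
```

Request:
send_rows([
  [0, 0, 0],
  [0, 0, 0],
  [0, 0, 0],
  [0, 0, 0],
  [0, 0, 0],
], roll=[0, 0, 0, 0, 0], jaw=[0.1, 0.1, 0.1, 0.1, 0.1])

```text
time: 37.72
ee_pos: [0.3959, 0.2816, 0.0027]
orientation: [[0.999, 0.036, 0.0], [0.036, -0.999, 0.0], [0.0, -0.0, -1.0]]
ft_force: [-0.8, -2.5, 9.6]
finger_gap: 0.0216
grip_force: 29.8
```

Request:
send_rows([
  [0, 0, 0],
  [0, 0, -0.05],
  [0, 0, -0.15],
  [0, 0, -0.35],
  [0, 0, -0.55],
], roll=[0, 0, 0, 0, 0], jaw=[0.1, 0.1, 0.1, 0.1, 0.1])

```text
time: 38.13
ee_pos: [0.3946, 0.2808, 0.0852]
orientation: [[0.999, 0.036, -0.002], [0.036, -0.999, -0.001], [-0.002, 0.001, -1.0]]
ft_force: [1.2, 1.2, -1.8]
finger_gap: 0.0219
grip_force: 29.7
```

Request:
send_rows([
  [0, 0, -0.2],
  [0, 0, -0.4],
  [0, 0, -0.52],
  [0, 0, -0.52],
  [0, 0, -0.52],
], roll=[0.01, 0.022, 0.022, 0.022, 0.022], jaw=[0.1, 0.1, 0.1, 0.1, 0.1])

```text
time: 38.55
ee_pos: [0.3958, 0.2816, 0.1633]
orientation: [[1.0, 0.002, 0.001], [0.002, -1.0, 0.001], [0.001, -0.001, -1.0]]
ft_force: [-0.8, -0.0, -2.9]
finger_gap: 0.0217
grip_force: 29.7
```

Run:
```python
from h import *
plan((.456,-.0425,.105)); print(r.read_state()['ft_force'])
px,d,bs=buttons('wrist')
z=r.read_state()['ee_pos'][2]+.002
for c,a in bs[:3]: print(c.round(0),a,w(d,c,z+.03,False).round(4))
```

```text
[0.3958 0.2816 0.1633] yaw 0.1 gap 0.0217 t 38.55
[0.397 2.162 0.387]
[-0.82430224 -0.02750153 -2.85593785]
[257.  88.] 632 [0.4793 0.282  0.1942]
[204. 278.] 339 [0.375  0.3127 0.1942]
[311. 277.] 339 [0.3752 0.2505 0.1942]
```

Request:
send_rows([
  [0.08, 0.15, 0],
  [0.15, 0.35, 0],
  [0.22, 0.55, 0],
  [0.3, 0.8, 0],
  [0.35, 1, 0],
], roll=[0, 0, 0, 0, 0], jaw=[0.1, 0.1, 0.1, 0.1, 0.1])

```text
time: 39.02
ee_pos: [0.4477, 0.1294, 0.161]
orientation: [[1.0, 0.002, -0.003], [0.002, -1.0, -0.001], [-0.003, 0.001, -1.0]]
ft_force: [0.7, 0.2, -1.9]
finger_gap: 0.0217
grip_force: 29.9
```

Request:
send_rows([
  [0.02, 0.25, 0],
  [0.04, 0.5, 0],
  [0.055, 0.75, 0],
  [0.055, 0.95, 0],
  [0.055, 1, 0],
], roll=[0, 0, 0, 0, 0], jaw=[0.1, 0.1, 0.1, 0.1, 0.1])

```text
time: 39.43
ee_pos: [0.4556, -0.0215, 0.161]
orientation: [[1.0, -0.001, -0.003], [-0.001, -1.0, -0.0], [-0.003, 0.0, -1.0]]
ft_force: [-0.2, 0.6, -2.5]
finger_gap: 0.0214
grip_force: 29.9
```

Request:
send_rows([
  [0, 0.1, 0],
  [0, 0.16, 0],
  [0, 0.16, 0.1],
  [0, 0.16, 0.2],
  [0, 0.16, 0.3],
], roll=[0, 0, 0, 0, 0], jaw=[0.1, 0.1, 0.1, 0.1, 0.1])

```text
time: 39.85
ee_pos: [0.4563, -0.0421, 0.1163]
orientation: [[1.0, 0.002, -0.001], [0.002, -1.0, 0.0], [-0.001, -0.0, -1.0]]
ft_force: [-0.4, -0.2, -2.1]
finger_gap: 0.0215
grip_force: 29.9
```

Request:
send_rows([
  [0, 0, 0.03],
  [0, 0, 0.06],
  [0, 0, 0.06],
  [0, 0, 0.06],
  [0, 0, 0.06],
], roll=[0, 0, 0, 0, 0], jaw=[0.1, 0.1, 0.1, 0.1, 0.1])

```text
time: 40.27
ee_pos: [0.4573, -0.0424, 0.1093]
orientation: [[1.0, 0.002, 0.001], [0.002, -1.0, -0.0], [0.001, 0.0, -1.0]]
ft_force: [-1.1, 0.2, 0.0]
finger_gap: 0.0215
grip_force: 29.8
```

Run:
```python
from h import *
plan((.457,-.0425,.109)); print(r.read_state()['ft_force'])
```

```text
[ 0.4573 -0.0424  0.1093] yaw 0.1 gap 0.0215 t 40.27
[-0.002  0.001  0.002]
[-1.13372989  0.17879679  0.02588902]
```

Request:
send_rows([
  [0, 0, 0],
  [0, 0, 0],
  [0, 0, 0],
  [0, 0, 0],
  [0, 0, 0],
], roll=[0, 0, 0, 0, 0], jaw=[0.5, 0.5, 0.5, 0.5, 0.5])

```text
time: 40.68
ee_pos: [0.457, -0.0425, 0.1088]
orientation: [[1.0, 0.001, 0.0], [0.001, -1.0, -0.0], [0.0, 0.0, -1.0]]
ft_force: [-0.1, -1.0, 0.1]
finger_gap: 0.0457
grip_force: 0.0
```

Request:
send_rows([
  [0, 0, -0.1],
  [0, 0, -0.25],
  [0, 0, -0.4],
  [0.2, 0, -0.4],
  [0.4, 0, -0.4],
], roll=[0, 0, 0, 0, 0], jaw=[0.5, 0.5, 0.5, 0.2, 0])

```text
time: 41.1
ee_pos: [0.5181, -0.0425, 0.1707]
orientation: [[1.0, 0.001, 0.004], [0.001, -1.0, -0.0], [0.004, 0.0, -1.0]]
ft_force: [0.1, -0.0, -0.1]
finger_gap: 0.0351
grip_force: 0.0
```

Request:
send_rows([
  [0.2, 0, 0],
  [0.21, 0, 0],
  [0.21, 0, 0.1],
  [0.21, 0, 0.2],
  [0.21, 0, 0.3],
], roll=[0, 0, 0, 0, 0], jaw=[0, 0, 0, 0, 0], force=15)

```text
time: 41.52
ee_pos: [0.5484, -0.0423, 0.1231]
orientation: [[1.0, 0.002, 0.0], [0.002, -1.0, -0.0], [0.0, 0.0, -1.0]]
ft_force: [0.3, 0.1, -0.9]
finger_gap: 0.0023
grip_force: 0.0
```

Request:
send_rows([
  [0, 0, 0.03],
  [0, 0, 0.06],
  [0, 0, 0.08],
  [0, 0, 0.08],
  [0, 0, 0.08],
], roll=[0, 0, 0, 0, 0], jaw=[0, 0, 0, 0, 0])

```text
time: 41.93
ee_pos: [0.5487, -0.0424, 0.1122]
orientation: [[1.0, 0.002, 0.001], [0.002, -1.0, -0.0], [0.001, 0.0, -1.0]]
ft_force: [-0.1, 0.7, 0.9]
finger_gap: 0.0006
grip_force: 0.0
```

Request:
send_rows([
  [0, 0, 0.02],
  [0, 0, 0.04],
  [0, 0, 0.04],
  [0, 0, 0.04],
  [0, 0, 0.04],
], roll=[0, 0, 0, 0, 0], jaw=[0, 0, 0, 0, 0])

```text
time: 42.35
ee_pos: [0.5486, -0.0424, 0.1059]
orientation: [[1.0, 0.002, 0.0], [0.002, -1.0, -0.0], [0.0, 0.0, -1.0]]
ft_force: [0.8, -0.1, 0.6]
finger_gap: 0.0004
grip_force: 0.9
```

Request:
send_rows([
  [0, 0, 0.02],
  [0, 0, 0.04],
  [0, 0, 0.04],
  [0, 0, 0.04],
  [0, 0, 0.04],
], roll=[0, 0, 0, 0, 0], jaw=[0, 0, 0, 0, 0])

```text
time: 42.77
ee_pos: [0.5487, -0.0424, 0.0998]
orientation: [[1.0, 0.002, 0.0], [0.002, -1.0, -0.0], [0.0, 0.0, -1.0]]
ft_force: [0.8, -0.5, 5.9]
finger_gap: 0.0003
grip_force: 2.5
```

Request:
send_rows([
  [0, 0, 0.02],
  [0, 0, 0.04],
  [0, 0, 0.04],
  [0, 0, 0.04],
  [0, 0, 0.04],
], roll=[0, 0, 0, 0, 0], jaw=[0, 0, 0, 0, 0])

```text
time: 43.18
ee_pos: [0.5487, -0.0424, 0.094]
orientation: [[1.0, 0.002, 0.0], [0.002, -1.0, -0.0], [0.0, 0.0, -1.0]]
ft_force: [0.3, -0.2, 7.3]
finger_gap: 0.0003
grip_force: 4.1
```

Request:
send_rows([
  [0, 0, 0.02],
  [0, 0, 0.03],
  [0, 0, 0.03],
  [0, 0, 0.03],
  [0, 0, 0.03],
], roll=[0, 0, 0, 0, 0], jaw=[0, 0, 0, 0, 0])

```text
time: 43.6
ee_pos: [0.5485, -0.0424, 0.0896]
orientation: [[1.0, 0.002, -0.0], [0.002, -1.0, -0.0], [-0.0, 0.0, -1.0]]
ft_force: [-1.1, 0.2, 10.9]
finger_gap: 0.0008
grip_force: 5.3
```

Request:
send_rows([
  [0, 0, 0.01],
  [0, 0, 0.02],
  [0, 0, 0.02],
  [0, 0, 0.02],
  [0, 0, 0.02],
], roll=[0, 0, 0, 0, 0], jaw=[0, 0, 0, 0, 0])

```text
time: 44.02
ee_pos: [0.5484, -0.0423, 0.0866]
orientation: [[1.0, 0.002, -0.0], [0.002, -1.0, -0.0], [-0.0, 0.0, -1.0]]
ft_force: [-2.5, 1.0, 12.1]
finger_gap: 0.0006
grip_force: 6.1
```

Request:
send_rows([
  [0, 0, 0.01],
  [0, 0, 0.015],
  [0, 0, 0.015],
  [0, 0, 0.015],
  [0, 0, 0.015],
], roll=[0, 0, 0, 0, 0], jaw=[0, 0, 0, 0, 0])

```text
time: 44.43
ee_pos: [0.5484, -0.0423, 0.0845]
orientation: [[1.0, 0.002, -0.0], [0.002, -1.0, -0.0], [-0.0, 0.0, -1.0]]
ft_force: [-3.5, 1.0, 14.0]
finger_gap: 0.0004
grip_force: 7.2
```

Request:
send_rows([
  [0, 0, 0.01],
  [0, 0, 0.015],
  [0, 0, 0.015],
  [0, 0, 0.015],
  [0, 0, 0.015],
], roll=[0, 0, 0, 0, 0], jaw=[0, 0, 0, 0, 0])

```text
time: 44.85
ee_pos: [0.5485, -0.0424, 0.0824]
orientation: [[1.0, 0.002, -0.0], [0.002, -1.0, -0.0], [-0.0, 0.0, -1.0]]
ft_force: [-3.4, 0.1, 16.9]
finger_gap: 0.0004
grip_force: 8.4
```

Slope stiffened only past ~12.5 N: lifter 2 is sound and on its stop. Regrip it for the tray.

Request:
send_rows([
  [0, 0, -0.1],
  [0, 0, -0.25],
  [0, 0, -0.4],
  [0, 0, -0.55],
  [0, 0, -0.55],
], roll=[0, 0, 0, 0, 0], jaw=[0, 0, 0, 0, 0])

```text
time: 45.27
ee_pos: [0.5502, -0.0425, 0.1679]
orientation: [[1.0, 0.002, 0.004], [0.002, -1.0, -0.001], [0.004, 0.001, -1.0]]
ft_force: [0.5, -0.9, 1.5]
finger_gap: 0.0007
grip_force: 0.0
```

Request:
send_rows([
  [-0.15, 0, 0],
  [-0.3, 0, 0],
  [-0.45, 0, 0],
  [-0.61, 0, 0],
  [-0.61, 0, 0],
], roll=[0, 0, 0, 0, 0], jaw=[0.3, 0.6, 0.6, 0.6, 0.6])

```text
time: 45.68
ee_pos: [0.4525, -0.0421, 0.1628]
orientation: [[1.0, 0.001, -0.004], [0.001, -1.0, 0.0], [-0.004, -0.0, -1.0]]
ft_force: [0.2, -0.0, -0.3]
finger_gap: 0.0308
grip_force: 0.0
```

Request:
send_rows([
  [0, 0, 0],
  [0, 0, 0],
  [0, 0, 0],
  [0, 0, 0.1],
  [0, 0, 0.2],
], roll=[0, 0, 0, 0, 0], jaw=[0.6, 0.6, 0.6, 0.6, 0.6])

```text
time: 46.1
ee_pos: [0.4583, -0.0426, 0.1343]
orientation: [[1.0, 0.002, 0.002], [0.002, -1.0, -0.0], [0.002, 0.0, -1.0]]
ft_force: [0.8, 0.6, -0.9]
finger_gap: 0.0547
grip_force: 0.0
```

Run:
```python
from h import *
plan((.457,-.0425,.105))
px,d,bs=buttons('wrist')
for c,a in bs[:2]: print(c.round(0),a,w(d,c,.1066+.03,False).round(4))
```

```text
[ 0.4583 -0.0426  0.1343] yaw 0.1 gap 0.0547 t 46.1
[-0.009 -0.001  0.195]
[259.  93.] 452 [ 0.5406 -0.0431  0.1366]
[137. 280.] 220 [0.4199 0.0393 0.1366]
```

Request:
send_rows([
  [-0.005, 0, 0.07],
  [-0.005, 0, 0.14],
  [-0.005, 0, 0.195],
  [-0.005, 0, 0.195],
  [-0.005, 0, 0.195],
], roll=[0, 0, 0, 0, 0], jaw=[0.6, 0.6, 0.6, 0.1, 0.1], force=30)

```text
time: 46.57
ee_pos: [0.456, -0.0424, 0.1046]
orientation: [[1.0, 0.002, -0.001], [0.002, -1.0, 0.0], [-0.001, -0.0, -1.0]]
ft_force: [-0.2, 1.0, 1.5]
finger_gap: 0.0443
grip_force: 0.0
```

Request:
send_rows([
  [0, 0, 0],
  [0, 0, 0],
  [0, 0, 0],
  [0, 0, 0],
  [0, 0, 0],
], roll=[0, 0, 0, 0, 0], jaw=[0.1, 0.1, 0.1, 0.1, 0.1])

```text
time: 46.98
ee_pos: [0.4564, -0.0425, 0.1053]
orientation: [[1.0, 0.002, 0.001], [0.002, -1.0, -0.0], [0.001, 0.0, -1.0]]
ft_force: [1.3, 0.9, 0.7]
finger_gap: 0.0216
grip_force: 30.0
```

Request:
send_rows([
  [0, 0, 0],
  [0, 0, -0.05],
  [0, 0, -0.15],
  [0, 0, -0.3],
  [0, 0, -0.4],
], roll=[0, 0, 0, 0, 0], jaw=[0.1, 0.1, 0.1, 0.1, 0.1])

```text
time: 47.4
ee_pos: [0.4561, -0.0424, 0.1666]
orientation: [[1.0, 0.002, -0.0], [0.002, -1.0, 0.0], [-0.0, -0.0, -1.0]]
ft_force: [0.1, 0.8, -0.9]
finger_gap: 0.0218
grip_force: 30.0
```

Request:
send_rows([
  [0.05, 0.1, 0],
  [0.13, 0.3, 0],
  [0.23, 0.5, 0],
  [0.32, 0.7, 0],
  [0.4, 0.9, 0],
], roll=[0, 0, 0, 0, 0], jaw=[0.1, 0.1, 0.1, 0.1, 0.1])

```text
time: 47.82
ee_pos: [0.5167, -0.1788, 0.1654]
orientation: [[1.0, 0.002, -0.0], [0.002, -1.0, 0.0], [-0.0, -0.0, -1.0]]
ft_force: [0.2, 0.9, -0.9]
finger_gap: 0.022
grip_force: 30.0
```

Request:
send_rows([
  [0.1, 0.2, 0],
  [0.18, 0.4, 0],
  [0.27, 0.55, 0],
  [0.27, 0.577, 0],
  [0.27, 0.577, 0],
], roll=[-0.03, -0.06, -0.09, -0.111, -0.111], jaw=[0.1, 0.1, 0.1, 0.1, 0.1])

```text
time: 48.23
ee_pos: [0.557, -0.2652, 0.1649]
orientation: [[0.985, 0.175, -0.001], [0.175, -0.985, 0.0], [-0.001, -0.0, -1.0]]
ft_force: [-0.8, -0.3, -2.4]
finger_gap: 0.0213
grip_force: 30.0
```

Run:
```python
from h import *
plan((.558,-.264,.005)); print(r.read_state()['ft_force'])
d=wristcam(); cv2.imwrite('pics/w11.png',d['pixels'][:,:,::-1]);np.savez('cal_w11',mtx=d['mtx'],R=d['R'],t=d['t'])
```

```text
[ 0.557  -0.2652  0.1649] yaw 10.09 gap 0.0213 t 48.23
[ 0.008 -0.006  1.066]
[-0.80477582 -0.26833964 -2.44649681]
```

View pics/w11.png

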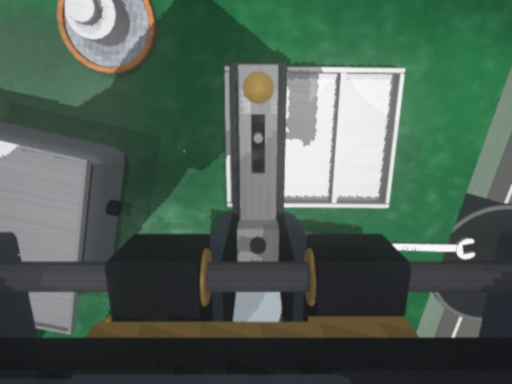

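The held lifter points straight along the tray; tray corners at (226,68), (404,69), (389,207), (228,205).

Run:
```python
from h import *
P=[w('w11',p,.022,False) for p in [(226,68),(404,69),(389,207),(228,205)]]
for p in P: print(p.round(4))
c=sum(P)/4; a=np.radians(10); X=np.array([np.cos(a),np.sin(a),0]);Y=np.array([-np.sin(a),np.cos(a),0])
u=P[0]-P[1];v=P[0]-P[3];print('c',c,np.linalg.norm(u),np.linalg.norm(v),np.degrees(np.arctan2(-u[0],u[1])),np.degrees(np.arctan2(v[1],v[0])))
for l in (.058,0,-.058): print(l,(c-.04*X+l*Y).round(4))
```

```text
[ 0.6611 -0.2154  0.022 ]
[ 0.6908 -0.3889  0.022 ]
[ 0.55   -0.4141  0.022 ]
[ 0.5213 -0.2386  0.022 ]
c [ 0.60580251 -0.31425771  0.022     ] 0.17608465921031602 0.14167634067127882 9.719381550719223 9.451641352715615
0.058 [ 0.5563 -0.2641  0.022 ]
0 [ 0.5664 -0.3212  0.022 ]
-0.058 [ 0.5765 -0.3783  0.022 ]
```

Request:
send_rows([
  [0.006, -0.006, 0.15],
  [0.006, -0.006, 0.35],
  [0.006, -0.006, 0.55],
  [0.006, -0.006, 0.7],
  [0.006, -0.006, 0.8],
], roll=[0, 0, 0, 0, 0], jaw=[0.1, 0.1, 0.1, 0.1, 0.1])

```text
time: 48.7
ee_pos: [0.5561, -0.2612, 0.0428]
orientation: [[0.985, 0.174, -0.003], [0.174, -0.985, 0.001], [-0.002, -0.002, -1.0]]
ft_force: [-0.7, -0.6, -2.3]
finger_gap: 0.0219
grip_force: 30.0
```

Request:
send_rows([
  [0, 0, 0.08],
  [0, 0, 0.16],
  [0, 0, 0.22],
  [0, 0, 0.26],
  [0, 0, 0.26],
], roll=[0, 0, 0, 0, 0], jaw=[0.1, 0.1, 0.1, 0.1, 0.1])

```text
time: 49.12
ee_pos: [0.5574, -0.2626, 0.0052]
orientation: [[0.985, 0.175, -0.001], [0.175, -0.985, 0.0], [-0.001, -0.001, -1.0]]
ft_force: [-0.6, 0.2, -2.1]
finger_gap: 0.0219
grip_force: 30.0
```

Request:
send_rows([
  [0, 0, 0],
  [0, 0, 0],
  [0, 0, 0],
  [0, 0, 0],
  [0, 0, 0],
], roll=[0, 0, 0, 0, 0], jaw=[0.1, 0.3, 0.4, 0.4, 0.4])

```text
time: 49.53
ee_pos: [0.5581, -0.263, 0.0065]
orientation: [[0.985, 0.175, 0.001], [0.175, -0.985, -0.0], [0.001, 0.001, -1.0]]
ft_force: [0.3, -0.1, -0.0]
finger_gap: 0.0361
grip_force: 0.0
```

Request:
send_rows([
  [0, 0, -0.15],
  [0, 0, -0.35],
  [0, 0, -0.55],
  [0, 0, -0.75],
  [0, 0, -0.95],
], roll=[0, 0, 0, 0, 0], jaw=[0.4, 0.4, 0.4, 0.4, 0.4])

```text
time: 49.95
ee_pos: [0.5575, -0.2627, 0.1501]
orientation: [[0.985, 0.175, 0.0], [0.175, -0.985, -0.0], [0.0, 0.0, -1.0]]
ft_force: [0.0, -0.6, -0.1]
finger_gap: 0.0363
grip_force: 0.0
```

Run:
```python
from h import *
plan(); print(r.read_state()['ft_force'])
px,d,bs=buttons('wrist')
for c,a in bs[:3]: print(c.round(0),a,w(d,c,.035,False).round(4))
px,d,bs=buttons()
for c,a in bs:
    X=w('top',c,.03,False)
    if .35<X[0]<.7 and -.1<X[1]<.4: print(c.round(1),a,X.round(3))
```

```text
[ 0.5575 -0.2627  0.1501] yaw 10.07 gap 0.0363 t 49.95
[ 0.03357425 -0.58524959 -0.09348159]
[50. 11.] 9 [ 0.6787 -0.0582  0.035 ]
[258.  95.] 147 [ 0.6411 -0.2488  0.035 ]
[174. 278.] 295 [ 0.4388 -0.1923  0.035 ]
[292. 156.] 9 [ 0.633 -0.087  0.03 ]
[162.5 165.5] 12 [0.616 0.3   0.03 ]
```

Lifter 2 sits in its lane. Now lifter 1.

Request:
send_rows([
  [0.03, -0.15, 0],
  [0.06, -0.35, 0],
  [0.1, -0.55, 0],
  [0.14, -0.8, 0],
  [0.17, -0.98, 0],
], roll=[0.03, 0.06, 0.09, 0.112, 0.112], jaw=[0.7, 0.7, 0.7, 0.7, 0.7])

```text
time: 50.47
ee_pos: [0.5564, -0.1115, 0.1479]
orientation: [[1.0, -0.003, -0.0], [-0.003, -1.0, 0.0], [-0.0, -0.0, -1.0]]
ft_force: [1.5, 0.0, -0.2]
finger_gap: 0.0634
grip_force: 0.0
```

Request:
send_rows([
  [0, -0.25, 0],
  [0, -0.5, 0],
  [0, -0.75, 0],
  [0, -1, 0],
], roll=[0, 0, 0, 0], jaw=[0.7, 0.7, 0.7, 0.7])

```text
time: 50.8
ee_pos: [0.5566, 0.0381, 0.1481]
orientation: [[1.0, -0.0, -0.0], [-0.0, -1.0, 0.0], [-0.0, -0.0, -1.0]]
ft_force: [0.6, -0.4, 0.7]
finger_gap: 0.0641
grip_force: 0.0
```

Request:
send_rows([
  [-0.04, -0.25, 0],
  [-0.08, -0.5, 0],
  [-0.12, -0.75, 0],
  [-0.17, -1, 0],
], roll=[0, 0, 0, 0], jaw=[0.7, 0.7, 0.7, 0.7])

```text
time: 51.13
ee_pos: [0.531, 0.1881, 0.1481]
orientation: [[1.0, -0.0, -0.0], [-0.0, -1.0, -0.0], [-0.0, 0.0, -1.0]]
ft_force: [0.4, 0.3, -0.9]
finger_gap: 0.0636
grip_force: 0.0
```

Request:
send_rows([
  [0, -0.25, 0],
  [0, -0.5, 0],
  [0, -0.72, 0],
  [0, -0.72, 0.1],
  [0, -0.72, 0.2],
], roll=[-0.02, -0.022, -0.022, -0.022, -0.022], jaw=[0.7, 0.7, 0.7, 0.7, 0.7])

```text
time: 51.55
ee_pos: [0.5317, 0.2965, 0.1182]
orientation: [[0.999, 0.037, 0.001], [0.037, -0.999, 0.001], [0.001, -0.001, -1.0]]
ft_force: [0.1, -0.8, 0.1]
finger_gap: 0.0638
grip_force: 0.0
```

Run:
```python
from h import *
plan((.5325,.297,0)); print(r.read_state()['ft_force'])
px,d,bs=buttons('wrist')
for c,a in bs[:3]: print(c.round(0),a,w(d,c,.03,False).round(4))
```

```text
[0.5317 0.2965 0.1182] yaw 2.12 gap 0.0638 t 51.55
[ 0.004 -0.003  0.788]
[ 0.10930522 -0.84062267  0.05440069]
[255.  95.] 205 [0.6161 0.3021 0.03  ]
[123. 277.] 596 [0.4391 0.4263 0.03  ]
[392. 277.] 615 [0.4488 0.1605 0.03  ]
```

Request:
send_rows([
  [0, -0.013, 0.15],
  [0, -0.013, 0.35],
  [0, -0.013, 0.55],
  [0, -0.013, 0.7],
  [0, -0.013, 0.75],
], roll=[0, 0, 0, 0, 0], jaw=[0.7, 0.7, 0.7, 0.7, 0.7])

```text
time: 52.02
ee_pos: [0.5296, 0.295, 0.0027]
orientation: [[0.999, 0.034, -0.004], [0.034, -0.999, -0.002], [-0.004, 0.002, -1.0]]
ft_force: [-0.7, -0.8, -1.5]
finger_gap: 0.0644
grip_force: 0.0
```

Request:
send_rows([
  [0, 0, 0.03],
  [0, 0, 0.03],
  [0, 0, 0.03],
  [0, 0, 0.03],
  [0, 0, 0.03],
], roll=[0, 0, 0, 0, 0], jaw=[0.6, 0.4, 0.1, 0.1, 0.1])

```text
time: 52.43
ee_pos: [0.5323, 0.2967, 0.0027]
orientation: [[0.999, 0.035, 0.002], [0.035, -0.999, 0.001], [0.002, -0.001, -1.0]]
ft_force: [0.3, -0.3, -0.1]
finger_gap: 0.0335
grip_force: 0.0
```

Request:
send_rows([
  [0, 0, 0],
  [0, 0, 0],
  [0, 0, 0],
  [0, 0, 0],
  [0, 0, 0],
], roll=[0, 0, 0, 0, 0], jaw=[0.1, 0.1, 0.1, 0.1, 0.1])

```text
time: 52.85
ee_pos: [0.5319, 0.2966, 0.0021]
orientation: [[0.999, 0.034, 0.001], [0.034, -0.999, 0.0], [0.001, -0.0, -1.0]]
ft_force: [-1.9, -0.8, 8.2]
finger_gap: 0.0218
grip_force: 30.0
```

Request:
send_rows([
  [0, 0, 0],
  [0, 0, -0.05],
  [0, 0, -0.15],
  [0, 0, -0.35],
  [0, 0, -0.55],
], roll=[0, 0, 0, 0, 0], jaw=[0.1, 0.1, 0.1, 0.1, 0.1])

```text
time: 53.27
ee_pos: [0.5307, 0.2959, 0.0851]
orientation: [[0.999, 0.034, -0.002], [0.034, -0.999, -0.001], [-0.002, 0.001, -1.0]]
ft_force: [0.0, 0.3, -1.4]
finger_gap: 0.0218
grip_force: 30.0
```

Request:
send_rows([
  [0, 0, -0.2],
  [0, 0, -0.4],
  [0, 0, -0.52],
  [0, 0, -0.52],
  [0, 0, -0.52],
], roll=[0.01, 0.023, 0.023, 0.023, 0.023], jaw=[0.1, 0.1, 0.1, 0.1, 0.1])

```text
time: 53.68
ee_pos: [0.5318, 0.2965, 0.1634]
orientation: [[1.0, -0.001, 0.002], [-0.001, -1.0, 0.001], [0.002, -0.001, -1.0]]
ft_force: [-0.2, 0.2, -2.6]
finger_gap: 0.0218
grip_force: 30.0
```

Run:
```python
from h import *
plan((.456,-.0425,.105)); print(r.read_state()['ft_force'])
px,d,bs=buttons('wrist')
z=r.read_state()['ee_pos'][2]
for c,a in bs[:3]: print(c.round(0),a,w(d,c,z+.03,False).round(4))
```

```text
[0.5318 0.2965 0.1634] yaw -0.08 gap 0.0218 t 53.68
[-0.503  2.261  0.386]
[-0.20512057  0.15493409 -2.55709232]
[257.  87.] 637 [0.6162 0.2968 0.1919]
[204. 278.] 321 [0.5095 0.328  0.1919]
[311. 277.] 329 [0.5099 0.2651 0.1919]
```

Request:
send_rows([
  [-0.05, 0.15, 0],
  [-0.1, 0.35, 0],
  [-0.15, 0.55, 0],
  [-0.2, 0.8, 0],
  [-0.25, 1, 0],
], roll=[0, 0, 0, 0, 0], jaw=[0.1, 0.1, 0.1, 0.1, 0.1])

```text
time: 54.15
ee_pos: [0.4918, 0.1444, 0.1602]
orientation: [[1.0, -0.001, -0.003], [-0.001, -1.0, -0.001], [-0.003, 0.001, -1.0]]
ft_force: [0.4, -0.0, -2.9]
finger_gap: 0.0216
grip_force: 30.0
```

Request:
send_rows([
  [-0.06, 0.25, 0],
  [-0.12, 0.5, 0],
  [-0.18, 0.75, 0],
  [-0.25, 0.95, 0],
  [-0.25, 1, 0],
], roll=[0, 0, 0, 0, 0], jaw=[0.1, 0.1, 0.1, 0.1, 0.1])

```text
time: 54.57
ee_pos: [0.4531, -0.0064, 0.1603]
orientation: [[1.0, -0.004, -0.004], [-0.004, -1.0, -0.0], [-0.004, 0.0, -1.0]]
ft_force: [0.7, 1.0, -1.7]
finger_gap: 0.0222
grip_force: 30.0
```

Request:
send_rows([
  [0, 0.15, 0],
  [0, 0.26, 0],
  [0, 0.26, 0.1],
  [0, 0.26, 0.2],
  [0, 0.26, 0.3],
], roll=[0, 0, 0, 0, 0], jaw=[0.1, 0.1, 0.1, 0.1, 0.1])

```text
time: 54.98
ee_pos: [0.4553, -0.0425, 0.1154]
orientation: [[1.0, -0.002, -0.001], [-0.002, -1.0, 0.0], [-0.001, -0.0, -1.0]]
ft_force: [0.1, -0.3, -3.0]
finger_gap: 0.0216
grip_force: 30.0
```

Request:
send_rows([
  [0, 0, 0.03],
  [0, 0, 0.06],
  [0, 0, 0.065],
  [0, 0, 0.065],
  [0, 0, 0.065],
], roll=[0, 0, 0, 0, 0], jaw=[0.1, 0.1, 0.1, 0.1, 0.1])

```text
time: 55.4
ee_pos: [0.4564, -0.0424, 0.1077]
orientation: [[1.0, -0.001, 0.001], [-0.001, -1.0, -0.0], [0.001, 0.0, -1.0]]
ft_force: [-1.4, 1.1, 0.7]
finger_gap: 0.0221
grip_force: 30.0
```

Run:
```python
from h import *
plan((.457,-.0425,.1085)); print(r.read_state()['ft_force'])
```

```text
[ 0.4564 -0.0424  0.1077] yaw -0.08 gap 0.0221 t 55.4
[ 0.004  0.    -0.005]
[-1.38518114  1.06298157  0.73135314]
```

Release and press as before (button at x ≈ 0.541).

Request:
send_rows([
  [0, 0, 0],
  [0, 0, 0],
  [0, 0, 0],
  [0, 0, 0],
  [0, 0, 0],
], roll=[0, 0, 0, 0, 0], jaw=[0.5, 0.5, 0.5, 0.5, 0.5])

```text
time: 55.82
ee_pos: [0.4561, -0.0426, 0.1073]
orientation: [[1.0, -0.002, 0.0], [-0.002, -1.0, -0.0], [0.0, 0.0, -1.0]]
ft_force: [-0.8, 0.1, 0.4]
finger_gap: 0.0456
grip_force: 0.0
```

Request:
send_rows([
  [0, 0, -0.1],
  [0, 0, -0.25],
  [0, 0, -0.4],
  [0.2, 0, -0.4],
  [0.4, 0, -0.4],
], roll=[0, 0, 0, 0, 0], jaw=[0.5, 0.5, 0.5, 0.2, 0])

```text
time: 56.23
ee_pos: [0.5172, -0.0428, 0.1692]
orientation: [[1.0, -0.002, 0.004], [-0.002, -1.0, -0.0], [0.004, 0.0, -1.0]]
ft_force: [-0.2, 0.6, -0.1]
finger_gap: 0.0355
grip_force: 0.0
```

Request:
send_rows([
  [0.2, 0, 0],
  [0.215, 0, 0],
  [0.215, 0, 0.1],
  [0.215, 0, 0.2],
  [0.215, 0, 0.3],
], roll=[0, 0, 0, 0, 0], jaw=[0, 0, 0, 0, 0], force=15)

```text
time: 56.65
ee_pos: [0.5481, -0.0427, 0.1216]
orientation: [[1.0, -0.002, 0.0], [-0.002, -1.0, -0.0], [0.0, 0.0, -1.0]]
ft_force: [0.4, -0.1, -0.3]
finger_gap: 0.002
grip_force: 0.0
```

Request:
send_rows([
  [0, 0, 0.03],
  [0, 0, 0.06],
  [0, 0, 0.08],
  [0, 0, 0.08],
  [0, 0, 0.08],
], roll=[0, 0, 0, 0, 0], jaw=[0, 0, 0, 0, 0])

```text
time: 57.07
ee_pos: [0.5485, -0.0428, 0.1107]
orientation: [[1.0, -0.002, 0.001], [-0.002, -1.0, -0.0], [0.001, 0.0, -1.0]]
ft_force: [-0.3, 0.4, 0.3]
finger_gap: 0.0003
grip_force: 0.0
```

Request:
send_rows([
  [0, 0, 0.02],
  [0, 0, 0.04],
  [0, 0, 0.04],
  [0, 0, 0.04],
  [0, 0, 0.04],
], roll=[0, 0, 0, 0, 0], jaw=[0, 0, 0, 0, 0])

```text
time: 57.48
ee_pos: [0.5486, -0.0427, 0.1044]
orientation: [[1.0, -0.002, 0.001], [-0.002, -1.0, -0.0], [0.001, 0.0, -1.0]]
ft_force: [1.5, -0.3, 3.1]
finger_gap: 0.0001
grip_force: 1.3
```

Request:
send_rows([
  [0, 0, 0.02],
  [0, 0, 0.04],
  [0, 0, 0.04],
  [0, 0, 0.04],
  [0, 0, 0.04],
], roll=[0, 0, 0, 0, 0], jaw=[0, 0, 0, 0, 0])

```text
time: 57.9
ee_pos: [0.5486, -0.0427, 0.0983]
orientation: [[1.0, -0.002, 0.001], [-0.002, -1.0, -0.0], [0.001, 0.0, -1.0]]
ft_force: [1.8, 0.3, 5.2]
finger_gap: 0.0001
grip_force: 2.9
```

Request:
send_rows([
  [0, 0, 0.02],
  [0, 0, 0.04],
  [0, 0, 0.04],
  [0, 0, 0.04],
  [0, 0, 0.04],
], roll=[0, 0, 0, 0, 0], jaw=[0, 0, 0, 0, 0])

```text
time: 58.32
ee_pos: [0.5486, -0.0427, 0.0924]
orientation: [[1.0, -0.002, 0.0], [-0.002, -1.0, -0.0], [0.0, 0.0, -1.0]]
ft_force: [-0.6, -0.5, 9.2]
finger_gap: 0.0008
grip_force: 4.5
```

Request:
send_rows([
  [0, 0, 0.02],
  [0, 0, 0.04],
  [0, 0, 0.04],
  [0, 0, 0.04],
  [0, 0, 0.04],
], roll=[0, 0, 0, 0, 0], jaw=[0, 0, 0, 0, 0])

```text
time: 58.73
ee_pos: [0.5484, -0.0427, 0.0865]
orientation: [[1.0, -0.002, -0.0], [-0.002, -1.0, -0.0], [-0.0, 0.0, -1.0]]
ft_force: [-1.6, -0.7, 11.9]
finger_gap: 0.0004
grip_force: 6.1
```

Request:
send_rows([
  [0, 0, 0.01],
  [0, 0, 0.015],
  [0, 0, 0.015],
  [0, 0, 0.015],
  [0, 0, 0.015],
], roll=[0, 0, 0, 0, 0], jaw=[0, 0, 0, 0, 0])

```text
time: 59.15
ee_pos: [0.5484, -0.0427, 0.0844]
orientation: [[1.0, -0.002, -0.0], [-0.002, -1.0, -0.0], [-0.0, 0.0, -1.0]]
ft_force: [-4.2, 0.2, 15.0]
finger_gap: 0.0008
grip_force: 7.2
```

Request:
send_rows([
  [0, 0, 0.01],
  [0, 0, 0.015],
  [0, 0, 0.015],
  [0, 0, 0.015],
  [0, 0, 0.015],
], roll=[0, 0, 0, 0, 0], jaw=[0, 0, 0, 0, 0])

```text
time: 59.57
ee_pos: [0.5484, -0.0427, 0.0822]
orientation: [[1.0, -0.002, -0.0], [-0.002, -1.0, -0.0], [-0.0, 0.0, -1.0]]
ft_force: [-3.2, -0.3, 15.8]
finger_gap: 0.0004
grip_force: 8.4
```

Lifter 1 is sound too (knee beyond 12 N). Regrip.

Request:
send_rows([
  [0, 0, -0.1],
  [0, 0, -0.25],
  [0, 0, -0.4],
  [0, 0, -0.55],
  [0, 0, -0.55],
], roll=[0, 0, 0, 0, 0], jaw=[0, 0, 0, 0, 0])

```text
time: 59.98
ee_pos: [0.5499, -0.0429, 0.1676]
orientation: [[1.0, -0.002, 0.004], [-0.002, -1.0, -0.0], [0.004, 0.0, -1.0]]
ft_force: [0.4, -0.2, 0.4]
finger_gap: 0.0004
grip_force: 0.0
```

Request:
send_rows([
  [-0.15, 0, 0],
  [-0.3, 0, 0],
  [-0.45, 0, 0],
  [-0.61, 0, 0],
  [-0.61, 0, 0],
], roll=[0, 0, 0, 0, 0], jaw=[0.3, 0.6, 0.6, 0.6, 0.6])

```text
time: 60.4
ee_pos: [0.4523, -0.0422, 0.1626]
orientation: [[1.0, -0.002, -0.004], [-0.002, -1.0, 0.0], [-0.004, -0.0, -1.0]]
ft_force: [0.5, 0.1, 0.6]
finger_gap: 0.0307
grip_force: 0.0
```

Request:
send_rows([
  [0, 0, 0],
  [0, 0, 0],
  [0, 0, 0],
  [0, 0, 0.1],
  [0, 0, 0.2],
], roll=[0, 0, 0, 0, 0], jaw=[0.6, 0.6, 0.6, 0.6, 0.6])

```text
time: 60.82
ee_pos: [0.4581, -0.0427, 0.1343]
orientation: [[1.0, -0.001, 0.002], [-0.001, -1.0, -0.0], [0.002, 0.0, -1.0]]
ft_force: [1.1, -0.5, 0.0]
finger_gap: 0.0551
grip_force: 0.0
```

Run:
```python
from h import *
plan((.4565,-.0425,.105))
px,d,bs=buttons('wrist')
for c,a in bs[:2]: print(c.round(0),a,w(d,c,.1066+.03,False).round(4))
```

```text
[ 0.4581 -0.0427  0.1343] yaw -0.08 gap 0.0551 t 60.82
[-0.011 -0.001  0.195]
[256.  93.] 452 [ 0.5404 -0.0421  0.1366]
[137. 280.] 217 [0.4199 0.0394 0.1366]
```

Request:
send_rows([
  [-0.005, 0, 0.07],
  [-0.005, 0, 0.14],
  [-0.005, 0, 0.195],
  [-0.005, 0, 0.195],
  [-0.005, 0, 0.195],
], roll=[0, 0, 0, 0, 0], jaw=[0.6, 0.6, 0.6, 0.1, 0.1], force=30)

```text
time: 61.28
ee_pos: [0.4559, -0.0425, 0.1046]
orientation: [[1.0, -0.002, -0.001], [-0.002, -1.0, 0.0], [-0.001, -0.0, -1.0]]
ft_force: [0.5, -0.0, 0.2]
finger_gap: 0.0442
grip_force: 0.0
```

Request:
send_rows([
  [0, 0, 0],
  [0, 0, 0],
  [0, 0, 0],
  [0, 0, 0],
  [0, 0, 0],
], roll=[0, 0, 0, 0, 0], jaw=[0.1, 0.1, 0.1, 0.1, 0.1])

```text
time: 61.7
ee_pos: [0.4563, -0.0426, 0.1052]
orientation: [[1.0, -0.002, 0.001], [-0.002, -1.0, -0.0], [0.001, 0.0, -1.0]]
ft_force: [0.5, -0.6, 0.8]
finger_gap: 0.022
grip_force: 30.0
```

Request:
send_rows([
  [0, 0, 0],
  [0, 0, -0.05],
  [0, 0, -0.15],
  [0, 0, -0.3],
  [0, 0, -0.4],
], roll=[0, 0, 0, 0, 0], jaw=[0.1, 0.1, 0.1, 0.1, 0.1])

```text
time: 62.12
ee_pos: [0.4559, -0.0425, 0.1666]
orientation: [[1.0, -0.002, -0.0], [-0.002, -1.0, 0.0], [-0.0, -0.0, -1.0]]
ft_force: [0.3, 0.3, -1.7]
finger_gap: 0.0219
grip_force: 30.0
```

Request:
send_rows([
  [0.05, 0.15, 0],
  [0.12, 0.35, 0],
  [0.2, 0.55, 0],
  [0.28, 0.78, 0],
  [0.35, 1, 0],
], roll=[0, 0, 0, 0, 0], jaw=[0.1, 0.1, 0.1, 0.1, 0.1])

```text
time: 62.53
ee_pos: [0.5085, -0.1942, 0.1654]
orientation: [[1.0, -0.001, -0.0], [-0.001, -1.0, -0.0], [-0.0, 0.0, -1.0]]
ft_force: [1.1, 1.3, -1.8]
finger_gap: 0.0217
grip_force: 30.0
```

Request:
send_rows([
  [0.1, 0.2, 0],
  [0.18, 0.4, 0],
  [0.25, 0.6, 0],
  [0.3, 0.8, 0],
  [0.35, 1, 0],
], roll=[0, 0, 0, 0, 0], jaw=[0.1, 0.1, 0.1, 0.1, 0.1])

```text
time: 62.95
ee_pos: [0.5605, -0.3441, 0.1651]
orientation: [[1.0, -0.002, -0.001], [-0.002, -1.0, 0.0], [-0.001, -0.0, -1.0]]
ft_force: [0.1, 0.7, -1.8]
finger_gap: 0.0216
grip_force: 30.0
```

Request:
send_rows([
  [0.06, 0.15, 0],
  [0.11, 0.237, 0],
  [0.11, 0.237, 0],
  [0.11, 0.237, 0],
  [0.11, 0.237, 0],
], roll=[-0.04, -0.08, -0.11, -0.11, -0.11], jaw=[0.1, 0.1, 0.1, 0.1, 0.1])

```text
time: 63.37
ee_pos: [0.5765, -0.3779, 0.1649]
orientation: [[0.986, 0.169, -0.001], [0.169, -0.986, 0.001], [-0.001, -0.001, -1.0]]
ft_force: [-0.4, 0.8, -2.4]
finger_gap: 0.0217
grip_force: 30.0
```

Run:
```python
from h import *
plan((.5775,-.378,.005)); print(r.read_state()['ft_force'])
```

```text
[ 0.5765 -0.3779  0.1649] yaw 9.71 gap 0.0217 t 63.37
[0.007 0.002 1.066]
[-0.35796493  0.75457207 -2.42936101]
```

Request:
send_rows([
  [0.006, 0.002, 0.15],
  [0.006, 0.002, 0.35],
  [0.006, 0.002, 0.55],
  [0.006, 0.002, 0.7],
  [0.006, 0.002, 0.8],
], roll=[0, 0, 0, 0, 0], jaw=[0.1, 0.1, 0.1, 0.1, 0.1])

```text
time: 63.78
ee_pos: [0.5766, -0.377, 0.0426]
orientation: [[0.986, 0.169, -0.002], [0.169, -0.986, 0.002], [-0.002, -0.002, -1.0]]
ft_force: [0.3, 0.1, -2.7]
finger_gap: 0.0218
grip_force: 30.0
```

Request:
send_rows([
  [0, 0, 0.08],
  [0, 0, 0.16],
  [0, 0, 0.22],
  [0, 0, 0.26],
  [0, 0, 0.26],
], roll=[0, 0, 0, 0, 0], jaw=[0.1, 0.1, 0.1, 0.1, 0.1])

```text
time: 64.2
ee_pos: [0.5776, -0.3782, 0.0052]
orientation: [[0.985, 0.17, -0.001], [0.17, -0.985, 0.0], [-0.001, -0.001, -1.0]]
ft_force: [-0.4, 0.6, -2.6]
finger_gap: 0.0219
grip_force: 30.0
```

Request:
send_rows([
  [0, 0, 0],
  [0, 0, 0],
  [0, 0, 0],
  [0, 0, 0],
  [0, 0, 0],
], roll=[0, 0, 0, 0, 0], jaw=[0.1, 0.3, 0.4, 0.4, 0.4])

```text
time: 64.62
ee_pos: [0.5782, -0.3787, 0.0065]
orientation: [[0.985, 0.17, 0.001], [0.17, -0.985, -0.001], [0.001, 0.001, -1.0]]
ft_force: [0.4, -0.8, -0.4]
finger_gap: 0.0364
grip_force: 0.0
```

Request:
send_rows([
  [0, 0, -0.15],
  [0, 0, -0.35],
  [0, 0, -0.55],
  [0, 0, -0.75],
  [0, 0, -0.95],
], roll=[0, 0, 0, 0, 0], jaw=[0.4, 0.4, 0.4, 0.4, 0.4])

```text
time: 65.03
ee_pos: [0.5778, -0.3784, 0.1502]
orientation: [[0.985, 0.17, 0.0], [0.17, -0.985, -0.0], [0.0, 0.0, -1.0]]
ft_force: [0.7, -0.4, -0.9]
finger_gap: 0.0362
grip_force: 0.0
```

Run:
```python
from h import *
plan(); print(r.read_state()['ft_force'])
px,d,bs=buttons('wrist'); cv2.imwrite('wr12.png',px[:,:,::-1])
for c,a in bs[:3]: print(c.round(0),a,w(d,c,.035,False).round(4))
px,d,bs=buttons(); cv2.imwrite('top12.png',px[:,:,::-1])
for c,a in bs: print('top',c.round(0),a,w('top',c,.03,False).round(3))
# compare weight patch with the one right after it was put back
old=np.load('top7.npy'); i0=cv2.imread('top0raw.png')[:,:,::-1]
T=cv2.cvtColor(np.ascontiguousarray(i0[128:150,282:306]),cv2.COLOR_RGB2GRAY)
S=cv2.cvtColor(np.ascontiguousarray(px[100:190,260:340]),cv2.COLOR_RGB2GRAY)
m=cv2.matchTemplate(S,T,cv2.TM_CCOEFF_NORMED); print('weight match',cv2.minMaxLoc(m),'expect loc (22,28)')
```

```text
[ 0.5778 -0.3784  0.1502] yaw 9.81 gap 0.0362 t 65.03
[ 0.71635786 -0.43652421 -0.92959913]
[25. 54.] 5 [ 0.6611 -0.1525  0.035 ]
[21. 61.] 8 [ 0.6543 -0.1484  0.035 ]
[132.  96.] 160 [ 0.6413 -0.25    0.035 ]
top [341.  17.] 9 [ 1.055 -0.248  0.03 ]
top [341.  33.] 9 [ 1.005 -0.249  0.03 ]
top [386. 144.] 13 [ 0.662 -0.367  0.03 ]
top [347. 152.] 15 [ 0.642 -0.251  0.03 ]
top [381. 208.] 14 [ 0.47  -0.344  0.03 ]
top [284. 280.] 14 [ 0.269 -0.05   0.03 ]
top [234. 283.] 6 [0.265 0.094 0.03 ]
weight match (-0.468140184879303, 0.9640723466873169, (53, 51), (23, 27)) expect loc (22,28)
```

```bash
python3 -c "
from cell import r
print(r.sign_off())"
```

```text
the job is handed in; nothing more can be done
None
```

The job is handed in; no verdict came back. The balance was proved and the check weight is back on its stand. All three lifters found were pressed to their stops: two sound ones are in the tray lanes and the tired one is in the scrap box.

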